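# Fetch the boxed-in jar to the balance and put the bottles back

## Task

The low white jar with the yellow lid is needed on the balance, but the bottles with the blue, purple and red caps box it in at the back of the grey spill tray. First stand those three bottles in the steel side tray, then set the jar on the middle of the weighing pan, and then put each of the three bottles back on the very spot where it stood. Keep everything upright and set it down gently without dropping it, and leave the two low amber jars with the black and green lids where they are.

Things in the scene. Friction and masses are not known exactly. Their poses are not given: they have to be found in the camera images.
- blue_c (a point): Clear bottle with blue cap, 100 ml, 105 mm tall, body 56 mm across, 240 g (varies); round cap 53 mm across, 82 to 105 mm above the foot, narrow neck below. Point: its centre, 52.5 mm above the foot (middle of the cap is 41 mm higher); z is its axis. Starts in the spill tray left of, right of or in front of the jar (varies). Bodies stand only about 6 to 15 mm apart; grip the cap from above.
- purple_c (a point): Clear bottle with purple cap, 100 ml, 105 mm tall, body 56 mm across, 240 g (varies); round cap 53 mm across, 82 to 105 mm above the foot, narrow neck below. Point: its centre, 52.5 mm above the foot (middle of the cap is 41 mm higher); z is its axis. Starts in the spill tray left of, right of or in front of the jar (varies). Bodies stand only about 6 to 15 mm apart; grip the cap from above.
- red_c (a point): Amber bottle with red cap, 100 ml, 105 mm tall, body 56 mm across, 240 g (varies); round cap 53 mm across, 82 to 105 mm above the foot, narrow neck below. Point: its centre, 52.5 mm above the foot (middle of the cap is 41 mm higher); z is its axis. Starts in the spill tray left of, right of or in front of the jar (varies). Bodies stand only about 6 to 15 mm apart; grip the cap from above.
- black_c (a point): Low amber glass jar with black lid, 46 mm tall, 52 mm across, 120 g. Point: its centre, 23 mm above its foot; z is its axis. Stands at one of the two front corners (robot's side) of the spill tray; not to be moved.
- green_c (a point): Low amber glass jar with green lid, 46 mm tall, 52 mm across, 120 g. Point: its centre, 23 mm above its foot; z is its axis. Stands at one of the two front corners (robot's side) of the spill tray; not to be moved.
- jar_c (a point): The wanted jar: low, white, yellow lid, 56 mm tall, 58 mm across, 130 g (varies). Point: its centre, 28 mm above its foot; z is its axis. Starts mid back row of the spill tray, about 11 mm of air to the bottles left and right, 5 mm to the one in front and to the tray's back wall: fingers and hand do not fit in until these three are gone.
- spill_tray: Grey plastic tray, fixed, 138 mm (x) by 228 mm (y), walls 30 mm high, 4 mm thick, floor 4 mm. Origin: centre of its underside, on the bench; its -x side faces the robot. Front row (tray x -31 mm): low amber jar, bottle, low amber jar at tray y -68, 0, 68 mm; back row (x +31 mm): bottle, jar, bottle at the same y (all within 2 mm).
- side_tray: Shallow stainless-steel tray, fixed, empty, 300 mm (its x) by 140 mm (its y), rim 16 mm high, floor and walls 3 mm thick. Origin: centre of its underside, on the bench. Stands left or right of the spill tray, its long side roughly pointing away from the robot; room for three bottles in a row along x.
- pan (a point): Middle of the top face of the balance's steel weighing pan (135 mm in x, 150 mm in y), 72 mm above the bench; x and y along its sides. The white balance, 235 by 180 mm, is fixed, its lower keypad end (55 mm high) at -x facing the robot; nothing on it is higher than the pan. It stands on the spill tray's other side from the steel tray.

How it is judged (in metres and radians):
On the way, in this order (a step that is already met when the one before it is completed fails the run):
1. the blue-, purple- and red-capped bottles all stand upright in the steel side tray, the jar still in its place (within 30 mm) (x of blue_c in the frame of side_tray between -0.13 and 0.13 m and y of blue_c in the frame of side_tray between -0.05 and 0.05 m and z of each of blue_c, purple_c, red_c in the frame of side_tray below 0.062 m and angle between each of blue_c, purple_c, red_c's own z axis and vertical below 0.12 rad and x of purple_c in the frame of side_tray between -0.13 and 0.13 m and y of purple_c in the frame of side_tray between -0.05 and 0.05 m and x of red_c in the frame of side_tray between -0.13 and 0.13 m and y of red_c in the frame of side_tray between -0.05 and 0.05 m and distance of jar_c from where it was at the start of the episode below 0.03 m), for 0.2 s.
2. the jar stands upright on the weighing pan, within 15 mm of its middle (horizontal distance between jar_c and pan below 0.015 m and z of jar_c in the frame of pan between 0.022 and 0.034 m and angle between jar_c's own z axis and vertical below 0.12 rad), for 0.2 s.
At the end, for the whole second after the job is handed in: The jar stands upright on the weighing pan within 15 mm of its middle; the blue-, purple- and red-capped bottles each stand upright within 15 mm of where they were at the start; the black- and green-lidded jars are upright and within 15 mm of where they were; all are released and at rest (all of step 2 and linear speed of each of jar, blue, purple, red below 0.02 m/s and distance of each of blue_c, purple_c, red_c, black_c, green_c from where it was at the start of the episode below 0.015 m and angle between each of blue_c, purple_c, red_c, black_c, green_c's own z axis and vertical below 0.12 rad and contact force between the fingers and blue below 0.1 N and contact force between the fingers and purple below 0.1 N and contact force between the fingers and red below 0.1 N and contact force between the fingers and jar below 0.1 N); the robot touches nothing.
It fails at once if the black- or green-lidded jar is shifted by more than 20 mm or tilted by more than 0.3 rad (distance of any of black_c, green_c from where it was at the start of the episode above 0.02 m or angle between any of black_c, green_c's own z axis and vertical above 0.3 rad).
It fails at once if one of the three bottles or the wanted jar is tipped by more than 0.7 rad (angle between any of blue_c, purple_c, red_c, jar_c's own z axis and vertical above 0.7 rad).
It fails at once if one of the three bottles or the wanted jar is dropped (faster than 0.6 m/s while no finger touches it) ((linear speed of blue above 0.6 m/s and contact force between the fingers and blue below 0.1 N) or (linear speed of purple above 0.6 m/s and contact force between the fingers and purple below 0.1 N) or (linear speed of red above 0.6 m/s and contact force between the fingers and red below 0.1 N) or (linear speed of jar above 0.6 m/s and contact force between the fingers and jar below 0.1 N)).
It also fails if it takes over 141 s, if anything falls off the work surface, if the arm or the gripper's body presses on something with over 40 N, if the wrist force passes 120 N, or if a joint passes its speed limit or range.

## Robot

A 6-joint arm with a two-finger parallel gripper is mounted at the origin on the work surface. World frame = base frame: x ahead of the robot, y to its left, z up, the work surface at z = 0. Lengths are in mm, angles in degrees, forces in N, time in s.
With the tool pointing down it reaches from about 275 to 850 mm from the base axis. Payload 5.2 kg.
Tool frame: the origin (TCP) lies between the finger pads; the fingertips stand 14 mm ahead of it and the grasp point (between the pads) lies 5 mm behind it; z points along the fingers, x is the direction in which the jaws open and shut, and the axes are right-handed (so a half turn about z gives the same grasp; the last joint's range is limited). The gripper opens to 85 mm and grips with 20 to 120 N. Pads are 22 mm wide; open, the fingers measure 114 mm over their backs; the gripper's body (76 mm by 85 mm) begins 54 mm behind the grasp point. The pads swing forward as they close: fully open they stand 13 mm farther back than shut.
Start: joints at [-88.339, 14.817, 87.949, -0, 77.235, -11.62], TCP at [126.372, -535.29, 245.31] pointing down, gripper open.
Joint ranges: [-179.93, 179.93], [-52.35, 119.4], [10.71, 147.94], [-69.91, 249.91], [12.55, 155.21], [-178.61, 178.61]. Speed limits (degrees/s): [147.25, 147.25, 180, 180, 180, 180].

## Interface

Orientations are given as [roll, pitch, yaw] about the fixed x, y, z axes, in that order (R = Rz(yaw) Ry(pitch) Rx(roll)).
In Python, from workcell import ctrl, grab_frame, get_calibration gives the robot as it stands. The module is installed in compiled form; this text tells all that it offers.
- The arm moves only by the shell command python3 -m pendant 'ROWS'. ROWS is JSON, a list of rows, each an object with "grip": the finger opening in mm, from 0 to 85.4; "slide": the shift along the world's x, y, z in mm, a list of three; "delta_rot": the turn, a rotation vector about the world's x, y, z in rad, a list of three. In form: [{"grip": grip, "slide": [dx, dy, dz], "delta_rot": [wx, wy, wz]}, ...]. A call has 1 to 12 rows; each row is the pose to reach, as a shift and turn from the pose measured when the call began; what a row does not reach only later rows make up. A row lasts 1/8 s, in which the tool goes at most 62.5 mm and 10.7 degrees, less where a joint would pass 70% of its speed; a pose out of reach is approached as far as the arm can. A call with a gripper value outside its range is refused whole. The fingers move at their own pace and stop on an object; the grip force is fixed at half the most. Time passes only in rows, so rows that repeat a pose let the fingers close. It gives the time, the measured TCP pose, the force and the opening at its end, in the units of the state.
- ctrl.observe(): the state, without advancing time (a new reading comes with each control period).
- grab_frame(name): name is "side" or "top" or "wrist"; returns the picture (400x640x3 uint8, red, green, blue); there is no depth.
- get_calibration(name): a dict with "K" (3x3 intrinsics, pixels), "k1" (the pictures are not rectified: a ray, as slopes to the right and down, at radius r is drawn at 1 + k1 r^2 times it, then the intrinsics apply), "pose" (4x4, takes a point from camera to world coordinates). Camera axes: x right, y up, looking along -z (the intrinsics and any distortion apply to the point x, -y, -z); pixel columns grow to the right and rows downward; lengths in mm; the calibration is good to about 2 mm. A picture is of the moment at which its call begins: read the wrist's pose just before it. get_calibration takes no time and is no camera call; for the wrist camera it gives the pose at the moment of the call.
- ctrl.sign_off(): hands the job in, once; it reports no verdict.
The state is a dict: "clock": time; "joint_pos": joint angles; "dq": joint speeds; "tau": joint torques, N m; "tool_pos": TCP position; "eef_rot": TCP orientation; "force": force on the tool from outside, world axes, zero at the start; "moment": the same for the moment, N m; "grip_width": finger opening in mm.
Only numpy, scipy, OpenCV 4.12 (cv2) and the standard library are available. Lean on these libraries where they do the work, as an engineer would, in place of code of your own. Each camera call takes 0.05 s, during which the arm holds its last target.

## Working session

There is one attempt and no reset: what is moved stays moved. The work goes in short steps, Python scripts to look and compute and a shell command to move; the robot and the scene stay as the last step left them, time stands still between calls to the robot, and variables do not carry over. Pictures are saved under pics/ and viewed, and the job is handed in when it is done.

```bash
mkdir -p pics; ls
cat > h.py <<'E'
import numpy as np,cv2
from workcell import ctrl,grab_frame,get_calibration
def grab(n,f):
    c=get_calibration(n); im=grab_frame(n); cv2.imwrite('pics/'+f+'.png',im[:,:,::-1]); np.savez('pics/'+f+'.npz',im=im,K=c['K'],k1=c['k1'],pose=c['pose']); return im,c
def load(f):
    d=np.load('pics/'+f+'.npz'); return d['im'],{'K':d['K'],'k1':float(d['k1']),'pose':d['pose']}
def ray(c,u,v):
    K=np.array(c['K']); x=(u-K[0,2])/K[0,0]; y=(v-K[1,2])/K[1,1]; k=c['k1']
    xu,yu=x,y
    for _ in range(30):
        s=1+k*(xu*xu+yu*yu); xu,yu=x/s,y/s
    P=np.array(c['pose']); d=P[:3,:3]@np.array([xu,-yu,-1.]); return P[:3,3],d
def plane(c,u,v,z):
    o,d=ray(c,u,v); return o+d*(z-o[2])/d[2]
def proj(c,p):
    P=np.array(c['pose']); q=P[:3,:3].T@(np.array(p,float)-P[:3,3]); x,y=q[0]/-q[2],-q[1]/-q[2]
    s=1+c['k1']*(x*x+y*y); K=np.array(c['K']); return K[0,0]*x*s+K[0,2],K[1,1]*y*s+K[1,2]
def tri(c1,p1,c2,p2):
    o1,d1=ray(c1,*p1);o2,d2=ray(c2,*p2);A=np.c_[d1,-d2];t=np.linalg.lstsq(A,o2-o1,rcond=None)[0]
    a=o1+d1*t[0];b=o2+d2*t[1];return (a+b)/2,np.linalg.norm(a-b)
E
python3 - <<'E'
from h import *
for n in ['top','side','wrist']:
    im,c=grab(n,n+'0'); print(n,np.round(c['K'],1).tolist(),c['k1'],np.round(c['pose'],2).tolist())
s=ctrl.observe();print(s)
E
```

```text
pics
top [[395.1, 0.0, 317.6], [0.0, 395.1, 192.2], [0.0, 0.0, 1.0]] -0.06462905653183872 [[-0.02, 0.98, -0.17, 407.37], [-1.0, -0.02, -0.0, -11.75], [-0.0, 0.17, 0.98, 972.3], [0.0, 0.0, 0.0, 1.0]]
side [[405.5, 0.0, 311.1], [0.0, 405.5, 201.0], [0.0, 0.0, 1.0]] -0.04206682829251892 [[0.98, 0.16, -0.14, 470.18], [-0.21, 0.71, -0.68, -540.73], [-0.01, 0.69, 0.72, 649.97], [0.0, 0.0, 0.0, 1.0]]
wrist [[355.9, 0.0, 319.8], [0.0, 355.9, 198.4], [0.0, 0.0, 1.0]] -0.049655987084331 [[0.23, 0.93, 0.3, 203.05], [-0.97, 0.22, 0.07, -516.36], [-0.0, -0.31, 0.95, 373.12], [0.0, 0.0, 0.0, 1.0]]
{'clock': 0.15, 'joint_pos': array([-8.83391743e+01,  1.48499130e+01,  8.79952677e+01,  3.35691182e-04,
        7.72335037e+01, -1.16223967e+01]), 'dq': array([ 0.02627561, -0.11500496, -0.24301926,  0.0475825 , -0.00808643,
        0.06381949]), 'tau': array([ 1.48479696e-03, -4.46387708e+01, -2.90819407e+01, -2.33422934e-04,
        8.23644659e-03,  2.25389499e-05]), 'tool_pos': array([ 126.35832965, -534.91362012,  244.67319331]), 'eef_rot': array([-1.79983828e+02,  7.70051378e-02, -7.67168412e+01]), 'force': array([ 0.33887971, -0.18160602,  0.24178826]), 'moment': array([0.01635709, 0.03034791, 0.00703948]), 'grip_width': 85.21908912665847}
```

View pics/top0.png

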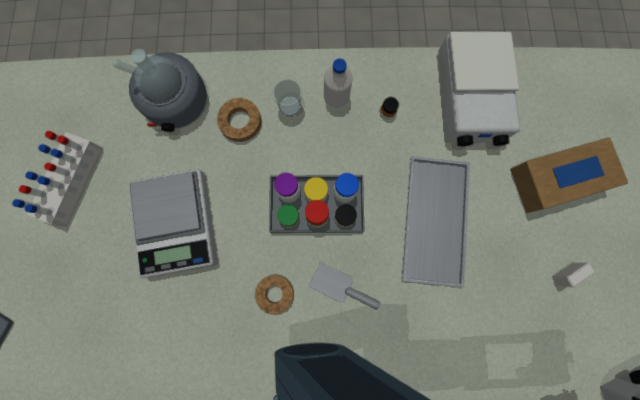

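View pics/side0.png

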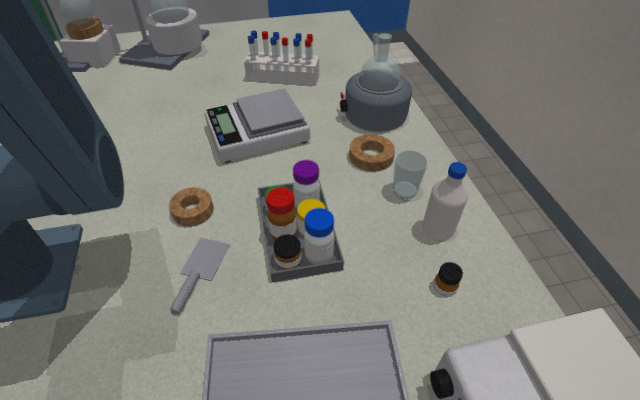

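View pics/wrist0.png

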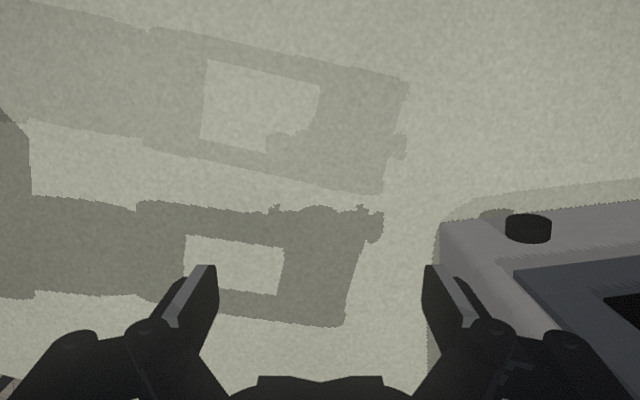

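The top view shows the purple (286,184), yellow (316,189) and blue (347,185) caps in the back row, with green (288,215), red (316,212) and black (345,215) in front. The steel tray is at about (435,222) and the pan at about (167,206). Both views agree on the layout.

```bash
cat > m.py <<'E'
from h import *
R={'purple':(135,160),'yellow':(22,32),'blue':(105,125),'green':(50,85),'red':(0,6)}
def cap(im,n,roi,smin=120,vmin=60):
    x0,y0,x1,y1=roi; hsv=cv2.cvtColor(im,cv2.COLOR_RGB2HSV)
    lo,hi=R[n]; m=cv2.inRange(hsv,(lo,smin,vmin),(hi,255,255)); 
    if n=='red': m|=cv2.inRange(hsv,(174,smin,vmin),(180,255,255))
    k=np.zeros_like(m);k[y0:y1,x0:x1]=m[y0:y1,x0:x1]
    cs,_=cv2.findContours(k,cv2.RETR_EXTERNAL,cv2.CHAIN_APPROX_NONE)
    if not cs: return None
    c=max(cs,key=cv2.contourArea); return c,cv2.boundingRect(c),cv2.minEnclosingCircle(c),cv2.contourArea(c)
E
python3 - <<'E'
from m import *
t,ct=load('top0');s,cs=load('side0')
for n in R:
    a=cap(t,n,(265,165,370,240)); b=cap(s,n,(250,155,345,280))
    print(n,a and (a[1],np.round(a[2][0],1),round(a[2][1],1),a[3]), b and (b[1],b[3]))
    if a and b:
        pa=a[0].reshape(-1,2); pb=b[0].reshape(-1,2)
        ma=np.array(a[1][:2])+np.array(a[1][2:])/2-.5; mb=np.array(b[1][:2])+np.array(b[1][2:])/2-.5
        print('   tri',np.round(tri(ct,ma,cs,mb),1) if 0 else [np.round(x,1) for x in tri(ct,ma,cs,mb)])
# enlarge for edges
def big(im,roi,f,n):
    x0,y0,x1,y1=roi; cv2.imwrite('pics/%s.png'%n,cv2.resize(im[y0:y1,x0:x1,::-1],None,fx=f,fy=f,interpolation=cv2.INTER_CUBIC))
big(t,(260,165,375,245),6,'tz1'); big(t,(120,150,480,300),2,'tz2'); big(s,(190,80,350,290),2.8,'sz1')
E
```

```text
purple ((274, 173, 24, 23), array([285.5, 183.7]), 12.0, 393.5) ((293, 160, 26, 24), 464.0)
   tri [array([582.7,  60.4,  97.6]), np.float64(0.1)]
yellow ((304, 177, 24, 23), array([315.7, 188.5]), 12.3, 424.0) ((297, 199, 29, 23), 273.0)
   tri [array([579.8,  -6.9,  54.7]), np.float64(0.9)]
blue ((335, 173, 24, 24), array([346.7, 184.1]), 12.0, 413.0) ((305, 209, 29, 28), 642.0)
   tri [array([579.1, -77.4,  96.4]), np.float64(0.4)]
green ((278, 205, 21, 21), array([287.9, 214.9]), 10.6, 315.5) ((265, 186, 16, 10), 15.0)
   tri [array([514.3,  58. ,  61.3]), np.float64(4.7)]
red ((305, 201, 24, 23), array([316.4, 211.4]), 12.2, 418.0) ((266, 187, 28, 28), 577.5)
   tri [array([518.1,  -8.3,  97. ]), np.float64(0.7)]
```

View pics/tz1.png

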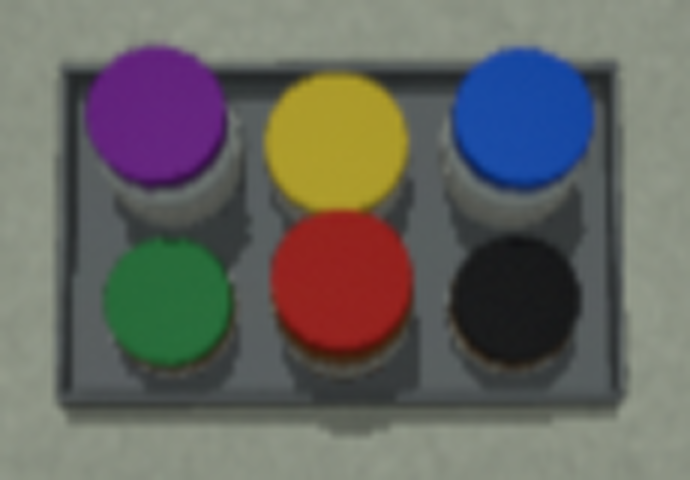

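View pics/tz2.png

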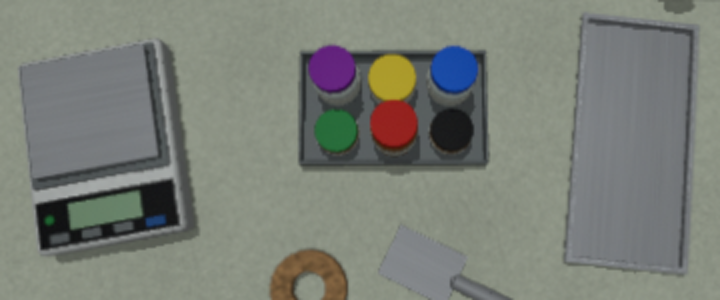

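View pics/sz1.png

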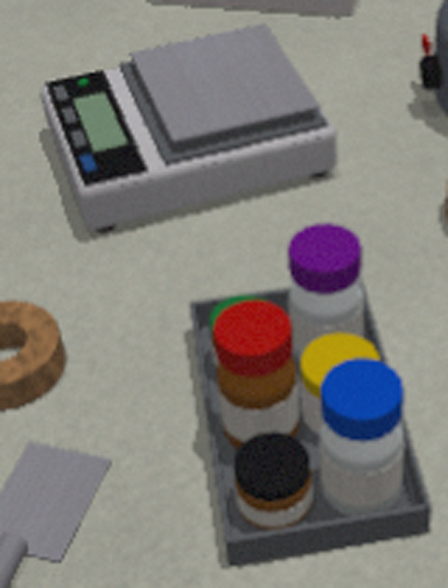

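The zooms show a free ring around every cap. The balance pan corners are at about (130,183), (192,171), (200,230), (137,241), and the steel tray corners at about (412,157), (468,163), (463,286), (403,281). I'll zoom in to pick these precisely.

Run:
```python
from m import *
t,ct=load('top0');s,cs=load('side0')
def big(im,roi,f,n):
    x0,y0,x1,y1=roi; cv2.imwrite('pics/%s.png'%n,cv2.resize(im[y0:y1,x0:x1,::-1],None,fx=f,fy=f,interpolation=cv2.INTER_CUBIC))
big(t,(120,160,220,285),5,'pz'); big(s,(200,85,315,160),7,'psz');big(t,(395,145,475,295),4,'stz')
```

```text
(no output)
```

View pics/pz.png

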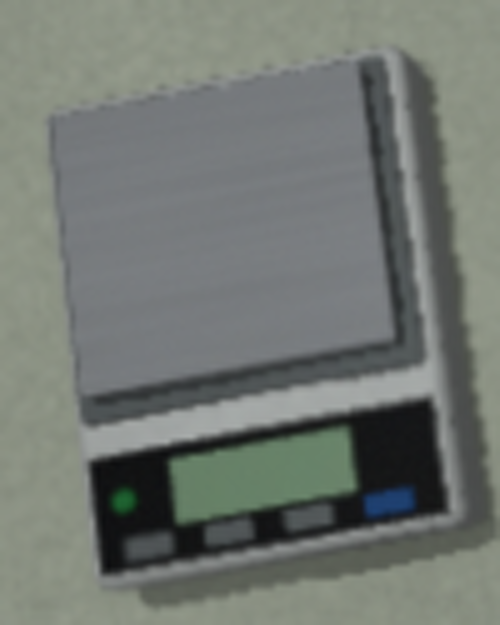

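View pics/psz.png

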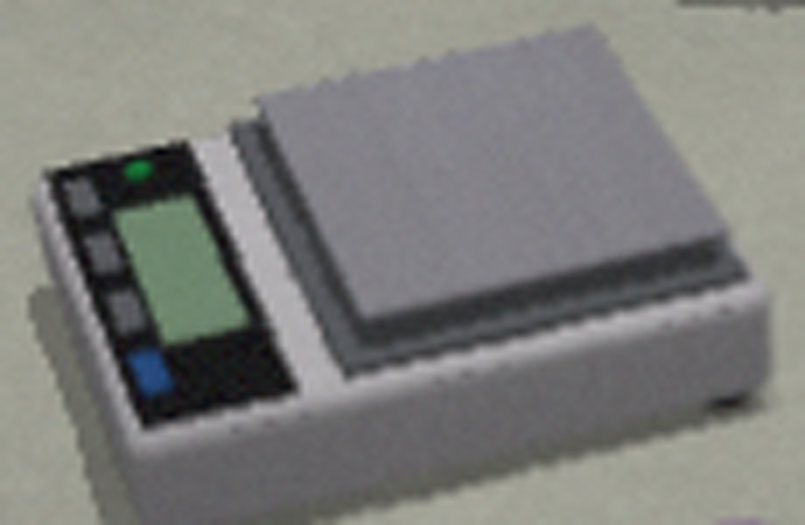

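View pics/stz.png

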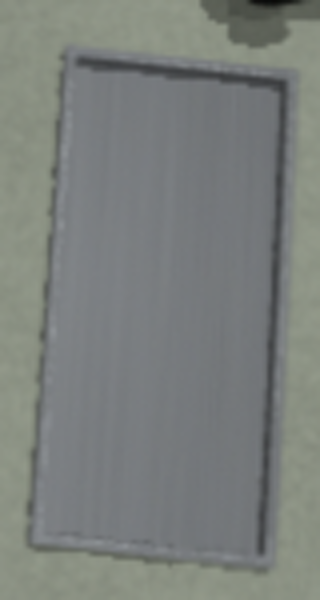

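Run:
```python
from m import *
t,ct=load('top0');s,cs=load('side0')
def z(p,x0,y0,f): return (x0+(p[0]+.5)/f-.5,y0+(p[1]+.5)/f-.5)
T=[z(p,120,160,5) for p in [(50,115),(362,60),(397,342),(82,395)]]
S=[z(p,200,85,7) for p in [(597,28),(727,235),(368,320),(262,100)]]
P=[]
for a,b in zip(T,S):
    p,e=tri(ct,a,cs,b); P.append(p); print(np.round(p,1),round(e,1))
P=np.array(P);print('pan',P.mean(0)); h=P[:,2].mean()
Q=np.array([plane(ct,*a,h) for a in T]);print('top at h',Q.mean(0),np.linalg.norm(Q-np.roll(Q,1,0),axis=1))
print('yaw',np.degrees(np.arctan2(*(Q[0]-Q[3])[1::-1])),np.degrees(np.arctan2(*(Q[1]-Q[2])[1::-1])))
S2=[z(p,395,145,4) for p in [(67,47),(297,72),(271,567),(31,545)]]
W=np.array([plane(ct,*a,16) for a in S2]);print('steel',np.round(W,1).tolist(),W.mean(0),np.linalg.norm(W-np.roll(W,1,0),axis=1))
print('yaw',np.degrees(np.arctan2(*(W[0]-W[3])[1::-1])),np.degrees(np.arctan2(*(W[1]-W[2])[1::-1])))
G=[z(p,260,165,6) for p in [(62,65),(617,65),(622,402),(58,402)]]
W=np.array([plane(ct,*a,30) for a in G]);print('spill',np.round(W,1).tolist(),W.mean(0),np.linalg.norm(W-np.roll(W,1,0),axis=1))
print('yaw',np.degrees(np.arctan2(*(W[0]-W[3])[1::-1])),np.degrees(np.arctan2(*(W[1]-W[2])[1::-1])))
# cap tops from zoom circles (top-face centres)
for n,p,h in [('purple',(155,115),109),('yellow',(337,142),60),('blue',(522,117),109),('red',(342,280),109),('green',(168,300),50),('black',(515,300),50)]:
    print(n,np.round(plane(ct,*z(p,260,165,6),h),1))
```

```text
[600.9 434.5  67.5] 0.5
[622.8 283.7  69.9] 0.6
[491.5 263.4  68.6] 3.6
[468.5 410.9  68.5] 1.7
pan [545.93122619 348.11590025  68.61081336]
top at h [545.29747138 348.00563789  68.61081336] [134.74041089 151.62004767 135.32312763 149.1194224 ]
yaw 9.948852889190157 8.884325646513753
steel [[663.0, -248.6, 16.0], [644.1, -393.4, 16.0], [341.4, -352.0, 16.0], [358.5, -208.7, 16.0]] [ 501.758398   -300.67738103   16.        ] [307.08627927 145.96320119 305.53272934 144.40794949]
yaw -7.480925148758291 -7.774445682097718
spill [[618.6, 104.0, 30.0], [613.7, -122.0, 30.0], [476.8, -118.4, 30.0], [481.5, 105.6, 30.0]] [547.63134965  -7.70854768  30.        ] [137.07834185 226.01134501 136.93306999 224.10841146]
yaw -0.6855221860351344 -1.4811785404774136
purple [581.1  59.6 109. ]
yellow [578.6  -7.5  60. ]
blue [577.4 -76.6 109. ]
red [517.9  -8.6 109. ]
green [519.   59.9  50. ]
black [516.1 -75.9  50. ]
```

Measured positions:

| Item | Position (mm) |
|---|---|
| Blue | (577.5, -77) |
| Red | (518, -8.5) |
| Purple | (581.5, 60) |
| Jar | (579, -7.5) |
| Pan | (545.5, 348), z about 69–72, yaw about 9° |
| Steel tray | (502, -301), yaw -7.6° |

All cap mid heights came out at about 97, which agrees with the text. Next I'll move above the tray and check with the wrist camera.

```bash
python3 -m pendant '[{"grip":85,"slide":[20,20,5],"delta_rot":[0,0,-0.1]},{"grip":85,"slide":[60,65,10],"delta_rot":[0,0,-0.2]},{"grip":85,"slide":[100,110,15],"delta_rot":[0,0,-0.258]},{"grip":85,"slide":[140,160,15],"delta_rot":[0,0,-0.258]},{"grip":85,"slide":[180,210,15],"delta_rot":[0,0,-0.258]},{"grip":85,"slide":[220,260,15],"delta_rot":[0,0,-0.258]},{"grip":85,"slide":[260,315,15],"delta_rot":[0,0,-0.258]},{"grip":85,"slide":[300,370,15],"delta_rot":[0,0,-0.258]},{"grip":85,"slide":[340,425,15],"delta_rot":[0,0,-0.258]},{"grip":85,"slide":[370,475,15],"delta_rot":[0,0,-0.258]},{"grip":85,"slide":[394,527,15],"delta_rot":[0,0,-0.258]},{"grip":85,"slide":[394,527,15],"delta_rot":[0,0,-0.258]}]'
python3 -m pendant '[{"grip":85,"slide":[0,0,0],"delta_rot":[0,0,0]},{"grip":85,"slide":[0,0,0],"delta_rot":[0,0,0]}]'
python3 - <<'E'
from m import *
im,c=grab('wrist','w1'); t,ct=load('top0')
for n,h,ht in [('purple',109,109),('yellow',60,60),('blue',109,109),('red',109,109),('green',50,50)]:
    a=cap(im,n,(0,0,640,400)); print(n,a and (a[1],np.round(a[2],1) if 0 else [round(float(x),1) for x in (*a[2][0],a[2][1])]), a and np.round(plane(c,*a[2][0],h),1))
E
```

```text
clock: 1.65
tool_pos: [521.1, -4.3, 259.2]
eef_rot: [180.0, 0.1, -91.2]
force: [-0.2, -0.4, -0.1]
grip_width: 85.1
clock: 1.9
tool_pos: [520.6, -5.3, 259.0]
eef_rot: [179.9, 0.1, -91.3]
force: [0.7, 0.2, -0.2]
grip_width: 84.8
purple ((202, 75, 70, 69), [235.7, 108.7, 35.4]) [582.3  58.9 109. ]
yellow ((291, 76, 62, 64), [321.3, 107.7, 32.0]) [578.3  -6.6  60. ]
blue ((376, 76, 70, 70), [411.0, 109.6, 35.8]) [578.9 -75.2 109. ]
red ((293, 152, 64, 66), [324.3, 184.5, 32.8]) [520.7  -7.8 109. ]
green ((229, 146, 51, 50), [254.1, 170.8, 25.7]) [519.3  60.1  50. ]
```

View pics/w1.png

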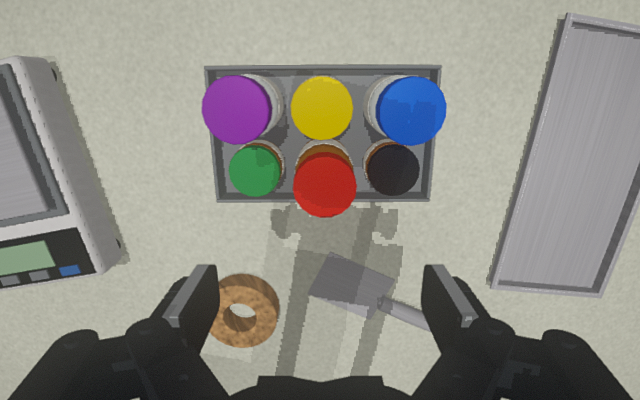

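The wrist view confirms the positions to within about 2 mm: purple (236,109), yellow (321,108), blue (411,110), red (324,185). Pick blue first.

```bash
python3 -m pendant '[{"grip":85,"slide":[20,-25,0],"delta_rot":[0,0,0]},{"grip":85,"slide":[57.5,-70.7,0],"delta_rot":[0,0,0]},{"grip":85,"slide":[57.5,-70.7,0],"delta_rot":[0,0,0]},{"grip":85,"slide":[57.5,-70.7,-40],"delta_rot":[0,0,0]},{"grip":85,"slide":[57.5,-70.7,-80],"delta_rot":[0,0,0]},{"grip":85,"slide":[57.5,-70.7,-110],"delta_rot":[0,0,0]},{"grip":85,"slide":[57.5,-70.7,-135],"delta_rot":[0,0,0]},{"grip":85,"slide":[57.5,-70.7,-155],"delta_rot":[0,0,0]},{"grip":85,"slide":[57.5,-70.7,-170],"delta_rot":[0,0,0]},{"grip":85,"slide":[57.5,-70.7,-170],"delta_rot":[0,0,0]},{"grip":85,"slide":[57.5,-70.7,-170],"delta_rot":[0,0,0]}]'
python3 - <<'E'
from m import *
im,c=grab('wrist','w2'); grab('side','s2')
E
```

```text
clock: 3.32
tool_pos: [578.5, -76.6, 90.0]
eef_rot: [-180.0, 0.1, -91.3]
force: [0.9, -0.2, 0.3]
grip_width: 85.1
```

View pics/w2.png

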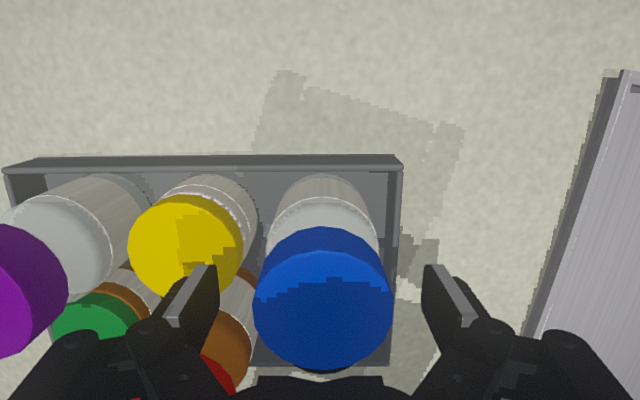

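View pics/s2.png

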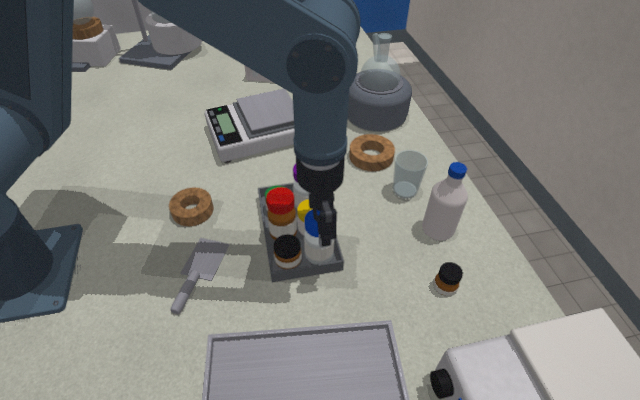

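In the wrist view the blue cap is centred between the jaws (cap at u≈323, jaw middle at 320). Closing.

```bash
python3 -m pendant '[{"grip":60,"slide":[0,0,0],"delta_rot":[0,0,0]},{"grip":45,"slide":[0,0,0],"delta_rot":[0,0,0]},{"grip":45,"slide":[0,0,0],"delta_rot":[0,0,0]},{"grip":45,"slide":[0,0,0],"delta_rot":[0,0,0]},{"grip":45,"slide":[0,0,0],"delta_rot":[0,0,0]},{"grip":45,"slide":[0,0,0],"delta_rot":[0,0,0]},{"grip":45,"slide":[0,0,0],"delta_rot":[0,0,0]},{"grip":45,"slide":[0,0,0],"delta_rot":[0,0,0]}]'
python3 - <<'E'
from m import *
im,c=grab('wrist','w3'); grab('side','s3')
im=im;cv2.imwrite('pics/s3z.png',cv2.resize(load('s3')[0][140:290,240:360,::-1],None,fx=4,fy=4))
E
```

```text
clock: 4.42
tool_pos: [579.3, -76.8, 91.1]
eef_rot: [-179.8, 0.1, -91.3]
force: [-0.4, -0.7, 4.9]
grip_width: 51.3
```

View pics/s3z.png

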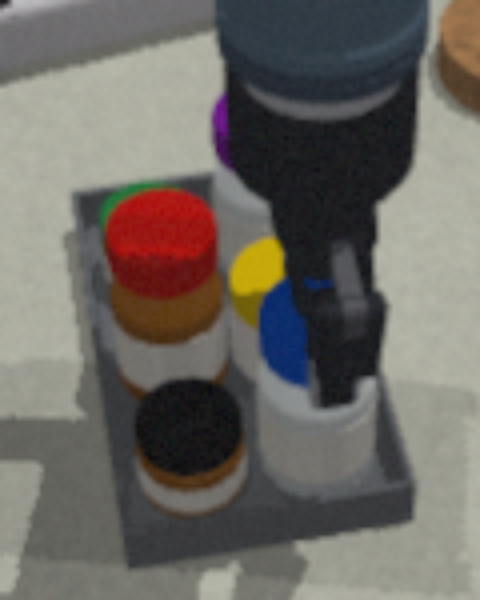

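View pics/w3.png

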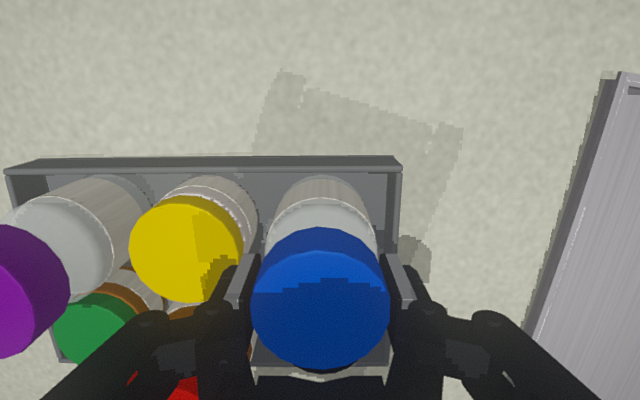

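Firm grip at 51.3 mm with the pads on the cap. Lift and carry to the far slot of the steel tray.

```bash
python3 -m pendant '[{"grip":45,"slide":[0,0,10],"delta_rot":[0,0,0]},{"grip":45,"slide":[0,0,30],"delta_rot":[0,0,0]},{"grip":45,"slide":[0,0,60],"delta_rot":[0,0,0]},{"grip":45,"slide":[0,0,95],"delta_rot":[0,0,0]},{"grip":45,"slide":[0,0,125],"delta_rot":[0,0,0]},{"grip":45,"slide":[0,-15,130],"delta_rot":[0,0,0]},{"grip":45,"slide":[2,-50,130],"delta_rot":[0,0,0]},{"grip":45,"slide":[3,-90,130],"delta_rot":[0,0,0]},{"grip":45,"slide":[4,-130,130],"delta_rot":[0,0,0]},{"grip":45,"slide":[5,-170,130],"delta_rot":[0,0,0]},{"grip":45,"slide":[6,-205,130],"delta_rot":[0,0,0]},{"grip":45,"slide":[7,-235,130],"delta_rot":[0,0,0]}]'
python3 -m pendant '[{"grip":45,"slide":[0,0,0],"delta_rot":[0,0,0]}]'
```

```text
clock: 6.02
tool_pos: [585.1, -314.0, 218.9]
eef_rot: [180.0, 0.1, -91.4]
force: [-0.0, 0.2, -2.5]
grip_width: 51.3
clock: 6.15
tool_pos: [583.7, -317.0, 216.6]
eef_rot: [179.9, 0.2, -91.6]
force: [-0.4, -0.4, -2.2]
grip_width: 51.5
```

```bash
python3 -m pendant '[{"grip":45,"slide":[2,4,0],"delta_rot":[0,0,0]},{"grip":45,"slide":[2,4,-20],"delta_rot":[0,0,0]},{"grip":45,"slide":[2,4,-45],"delta_rot":[0,0,0]},{"grip":45,"slide":[2,4,-70],"delta_rot":[0,0,0]},{"grip":45,"slide":[2,4,-90],"delta_rot":[0,0,0]},{"grip":45,"slide":[2,4,-105],"delta_rot":[0,0,0]},{"grip":45,"slide":[2,4,-113],"delta_rot":[0,0,0]},{"grip":45,"slide":[2,4,-118],"delta_rot":[0,0,0]},{"grip":45,"slide":[2,4,-120],"delta_rot":[0,0,0]},{"grip":45,"slide":[2,4,-121],"delta_rot":[0,0,0]},{"grip":45,"slide":[2,4,-121],"delta_rot":[0,0,0]}]'
python3 - <<'E'
from m import *
grab('side','s4');im,c=grab('wrist','w4')
E
```

```text
clock: 7.52
tool_pos: [585.9, -313.2, 96.0]
eef_rot: [179.9, 0.2, -91.6]
force: [0.4, 0.4, -2.6]
grip_width: 51.7
```

View pics/w4.png

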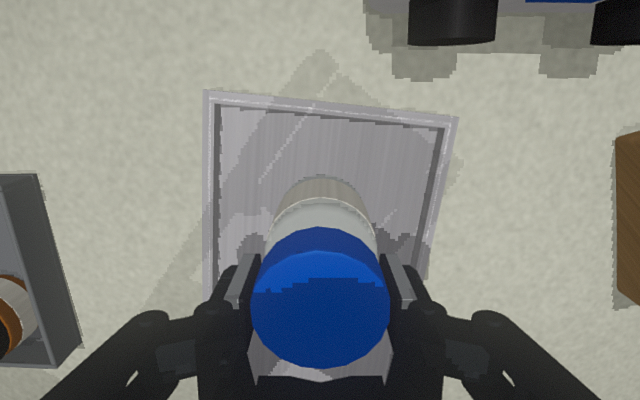

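View pics/s4.png

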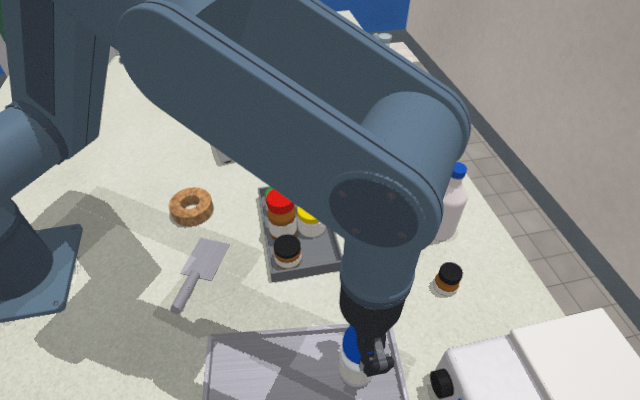

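The bottle hangs upright over the tray's far third, centred, with the cap at about (318,300). Lower gently to contact.

```bash
python3 -m pendant '[{"grip":45,"slide":[0,0,-2],"delta_rot":[0,0,0]},{"grip":45,"slide":[0,0,-4],"delta_rot":[0,0,0]},{"grip":45,"slide":[0,0,-5],"delta_rot":[0,0,0]},{"grip":45,"slide":[0,0,-6],"delta_rot":[0,0,0]},{"grip":45,"slide":[0,0,-6],"delta_rot":[0,0,0]}]'
```

```text
clock: 8.25
tool_pos: [585.9, -313.1, 90.2]
eef_rot: [179.9, 0.2, -91.6]
force: [-0.6, 1.1, -0.2]
grip_width: 51.5
```

Weight has transferred to the tray floor. Release, rise, and go to purple.

```bash
python3 -m pendant '[{"grip":56,"slide":[0,0,0],"delta_rot":[0,0,0]},{"grip":70,"slide":[0,0,0],"delta_rot":[0,0,0]},{"grip":85,"slide":[0,0,0],"delta_rot":[0,0,0]},{"grip":85,"slide":[0,0,0],"delta_rot":[0,0,0]},{"grip":85,"slide":[0,0,15],"delta_rot":[0,0,0]},{"grip":85,"slide":[0,0,50],"delta_rot":[0,0,0]},{"grip":85,"slide":[0,0,90],"delta_rot":[0,0,0]},{"grip":85,"slide":[0,20,120],"delta_rot":[0,0,0]},{"grip":85,"slide":[0,60,120],"delta_rot":[0,0,0]},{"grip":85,"slide":[0,110,120],"delta_rot":[0,0,0]},{"grip":85,"slide":[-2,165,120],"delta_rot":[0,0,0]},{"grip":85,"slide":[-2,220,120],"delta_rot":[0,0,0]}]'
python3 -m pendant '[{"grip":85,"slide":[0,40,0],"delta_rot":[0,0,0]},{"grip":85,"slide":[0,85,0],"delta_rot":[0,0,0]},{"grip":85,"slide":[0,120,0],"delta_rot":[0,0,0]},{"grip":85,"slide":[0,145,0],"delta_rot":[0,0,0]},{"grip":85,"slide":[0,150,0],"delta_rot":[0,0,0]},{"grip":85,"slide":[0,150,0],"delta_rot":[0,0,0]}]'
python3 - <<'E'
from m import *
im,c=grab('top','t5')
E
```

```text
clock: 9.75
tool_pos: [583.9, -91.7, 211.6]
eef_rot: [180.0, 0.1, -91.6]
force: [0.3, -0.6, -0.3]
grip_width: 84.9
clock: 10.5
tool_pos: [584.1, 58.0, 212.3]
eef_rot: [-180.0, 0.1, -91.6]
force: [-0.1, -0.1, 0.9]
grip_width: 84.7
```

View pics/t5.png

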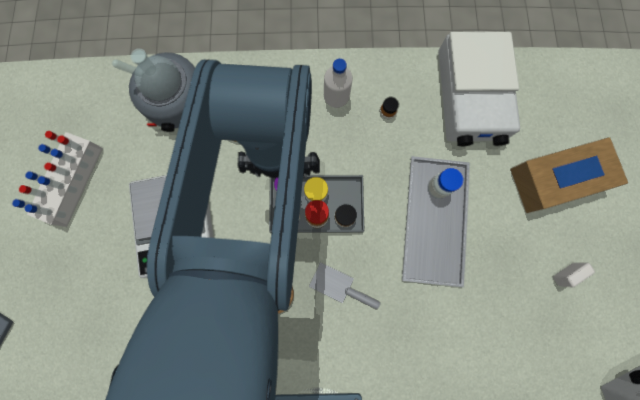

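Blue stands in the steel tray at (450,181), and the arm is over purple. Descend and grip.

```bash
python3 -m pendant '[{"grip":85,"slide":[-2.5,1.5,-20],"delta_rot":[0,0,0]},{"grip":85,"slide":[-2.5,1.5,-55],"delta_rot":[0,0,0]},{"grip":85,"slide":[-2.5,1.5,-85],"delta_rot":[0,0,0]},{"grip":85,"slide":[-2.5,1.5,-105],"delta_rot":[0,0,0]},{"grip":85,"slide":[-2.5,1.5,-119],"delta_rot":[0,0,0]},{"grip":85,"slide":[-2.5,1.5,-119],"delta_rot":[0,0,0]}]'
python3 - <<'E'
from m import *
im,c=grab('wrist','w6')
E
```

```text
clock: 11.3
tool_pos: [581.1, 58.2, 92.2]
eef_rot: [179.9, 0.1, -91.7]
force: [0.4, 0.7, -0.0]
grip_width: 84.9
```

View pics/w6.png

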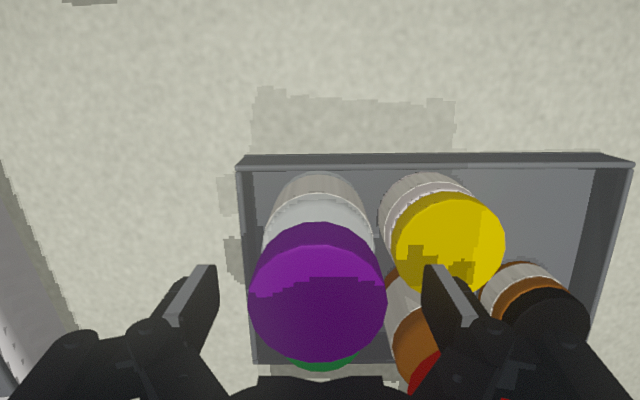

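The purple cap is centred (u≈317). Close and lift a little.

```bash
python3 -m pendant '[{"grip":60,"slide":[0,1,1],"delta_rot":[0,0,0]},{"grip":45,"slide":[0,1,1],"delta_rot":[0,0,0]},{"grip":45,"slide":[0,1,1],"delta_rot":[0,0,0]},{"grip":45,"slide":[0,1,1],"delta_rot":[0,0,0]},{"grip":45,"slide":[0,1,1],"delta_rot":[0,0,0]},{"grip":45,"slide":[0,1,1],"delta_rot":[0,0,0]},{"grip":45,"slide":[0,1,1],"delta_rot":[0,0,0]}]'
python3 -m pendant '[{"grip":45,"slide":[0,0,10],"delta_rot":[0,0,0]},{"grip":45,"slide":[0,0,30],"delta_rot":[0,0,0]},{"grip":45,"slide":[0,0,60],"delta_rot":[0,0,0]},{"grip":45,"slide":[0,0,95],"delta_rot":[0,0,0]},{"grip":45,"slide":[0,0,125],"delta_rot":[0,0,0]},{"grip":45,"slide":[-5,-15,130],"delta_rot":[0,0,0]},{"grip":45,"slide":[-15,-50,130],"delta_rot":[0,0,0]},{"grip":45,"slide":[-25,-90,130],"delta_rot":[0,0,0]},{"grip":45,"slide":[-35,-130,130],"delta_rot":[0,0,0]},{"grip":45,"slide":[-45,-170,130],"delta_rot":[0,0,0]},{"grip":45,"slide":[-55,-205,130],"delta_rot":[0,0,0]},{"grip":45,"slide":[-65,-235,130],"delta_rot":[0,0,0]}]'
```

```text
clock: 12.22
tool_pos: [583.0, 59.2, 95.7]
eef_rot: [-179.8, 0.1, -91.7]
force: [0.4, -0.6, 6.7]
grip_width: 51.2
clock: 13.72
tool_pos: [515.9, -177.4, 223.9]
eef_rot: [-180.0, 0.1, -91.7]
force: [0.3, -0.1, -4.2]
grip_width: 51.0
```

```bash
python3 -m pendant '[{"grip":45,"slide":[-4,-35,0],"delta_rot":[0,0,0]},{"grip":45,"slide":[-9,-75,0],"delta_rot":[0,0,0]},{"grip":45,"slide":[-12,-108,0],"delta_rot":[0,0,0]},{"grip":45,"slide":[-14,-122,0],"delta_rot":[0,0,0]},{"grip":45,"slide":[-14,-123,-15],"delta_rot":[0,0,0]},{"grip":45,"slide":[-14,-123,-40],"delta_rot":[0,0,0]},{"grip":45,"slide":[-14,-123,-70],"delta_rot":[0,0,0]},{"grip":45,"slide":[-14,-123,-95],"delta_rot":[0,0,0]},{"grip":45,"slide":[-14,-123,-112],"delta_rot":[0,0,0]},{"grip":45,"slide":[-14,-123,-122],"delta_rot":[0,0,0]},{"grip":45,"slide":[-14,-123,-123],"delta_rot":[0,0,0]},{"grip":45,"slide":[-14,-123,-123],"delta_rot":[0,0,0]}]'
python3 - <<'E'
from m import *
im,c=grab('wrist','w7')
E
```

```text
clock: 15.22
tool_pos: [502.4, -300.7, 101.7]
eef_rot: [-179.9, 0.1, -91.7]
force: [-0.5, -0.3, -2.3]
grip_width: 51.1
```

View pics/w7.png

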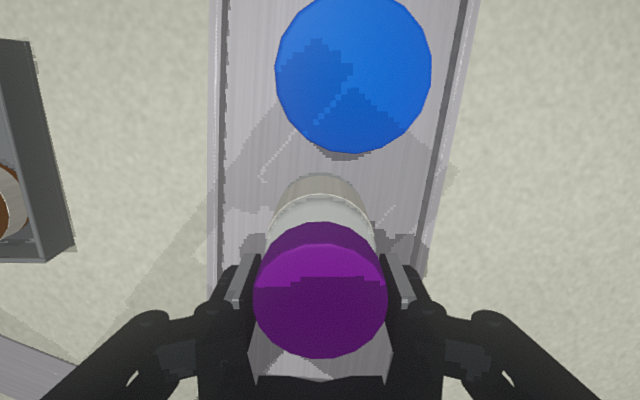

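Purple hangs upright in mid-tray, with blue standing farther back at (353,75). Lower to contact.

```bash
python3 -m pendant '[{"grip":45,"slide":[0,0,-2],"delta_rot":[0,0,0]},{"grip":45,"slide":[0,0,-4],"delta_rot":[0,0,0]},{"grip":45,"slide":[0,0,-5.5],"delta_rot":[0,0,0]},{"grip":45,"slide":[0,0,-7],"delta_rot":[0,0,0]},{"grip":45,"slide":[0,0,-7],"delta_rot":[0,0,0]}]'
```

```text
clock: 15.9
tool_pos: [502.4, -300.9, 94.8]
eef_rot: [-179.9, 0.1, -91.7]
force: [0.5, -0.4, -3.4]
grip_width: 51.5
```

```bash
python3 -m pendant '[{"grip":45,"slide":[0,0,-1],"delta_rot":[0,0,0]},{"grip":45,"slide":[0,0,-1.5],"delta_rot":[0,0,0]},{"grip":45,"slide":[0,0,-1.5],"delta_rot":[0,0,0]}]'
```

```text
clock: 16.27
tool_pos: [502.7, -300.9, 94.8]
eef_rot: [-179.8, 0.0, -91.7]
force: [-2.2, 2.8, 7.5]
grip_width: 51.7
```

Contact at 94.8, as expected. Release and go to red.

```bash
python3 -m pendant '[{"grip":56,"slide":[0,0,0],"delta_rot":[0,0,0]},{"grip":70,"slide":[0,0,0],"delta_rot":[0,0,0]},{"grip":85,"slide":[0,0,0],"delta_rot":[0,0,0]},{"grip":85,"slide":[0,0,0],"delta_rot":[0,0,0]},{"grip":85,"slide":[0,0,15],"delta_rot":[0,0,0]},{"grip":85,"slide":[0,0,50],"delta_rot":[0,0,0]},{"grip":85,"slide":[0,0,90],"delta_rot":[0,0,0]},{"grip":85,"slide":[2,20,120],"delta_rot":[0,0,0]},{"grip":85,"slide":[5,60,120],"delta_rot":[0,0,0]},{"grip":85,"slide":[8,110,120],"delta_rot":[0,0,0]},{"grip":85,"slide":[12,165,120],"delta_rot":[0,0,0]},{"grip":85,"slide":[15,220,120],"delta_rot":[0,0,0]}]'
python3 -m pendant '[{"grip":85,"slide":[0,30,0],"delta_rot":[0,0,0]},{"grip":85,"slide":[0,60,0],"delta_rot":[0,0,0]},{"grip":85,"slide":[0,72,0],"delta_rot":[0,0,0]},{"grip":85,"slide":[0,72,0],"delta_rot":[0,0,0]},{"grip":85,"slide":[0,72,0],"delta_rot":[0,0,0]}]'
```

```text
clock: 17.77
tool_pos: [517.9, -79.4, 216.0]
eef_rot: [-179.7, 0.0, -91.7]
force: [1.6, 0.4, -0.0]
grip_width: 85.1
clock: 18.4
tool_pos: [518.0, -8.4, 216.2]
eef_rot: [-179.7, -0.0, -91.8]
force: [0.1, -0.3, 0.1]
grip_width: 85.1
```

```bash
python3 -m pendant '[{"grip":85,"slide":[1,0,-20],"delta_rot":[0,0,0]},{"grip":85,"slide":[1,0,-55],"delta_rot":[0,0,0]},{"grip":85,"slide":[1,0,-85],"delta_rot":[0,0,0]},{"grip":85,"slide":[1,0,-107],"delta_rot":[0,0,0]},{"grip":85,"slide":[1,0,-122],"delta_rot":[0,0,0]},{"grip":85,"slide":[1,0,-122],"delta_rot":[0,0,0]}]'
python3 - <<'E'
from m import *
im,c=grab('wrist','w8')
E
```

```text
clock: 19.15
tool_pos: [518.5, -9.0, 93.3]
eef_rot: [-179.9, 0.0, -91.8]
force: [-0.1, 0.5, 0.9]
grip_width: 84.9
```

View pics/w8.png

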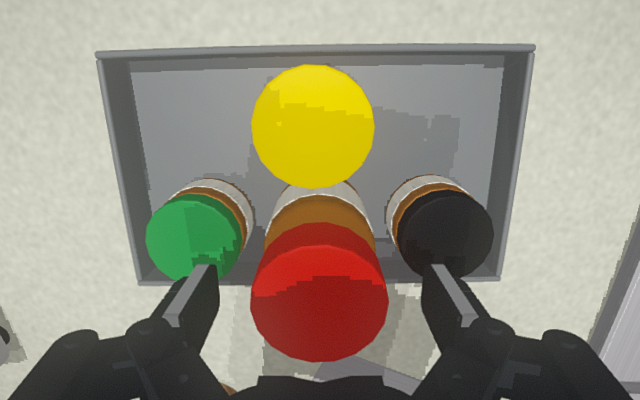

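The red cap is centred (u≈319) and the fingertips are well above the low jars. Close, lift, carry to the near slot.

```bash
python3 -m pendant '[{"grip":60,"slide":[0,0,0],"delta_rot":[0,0,0]},{"grip":45,"slide":[0,0,0],"delta_rot":[0,0,0]},{"grip":45,"slide":[0,0,0],"delta_rot":[0,0,0]},{"grip":45,"slide":[0,0,0],"delta_rot":[0,0,0]},{"grip":45,"slide":[0,0,0],"delta_rot":[0,0,0]},{"grip":45,"slide":[0,0,0],"delta_rot":[0,0,0]},{"grip":45,"slide":[0,0,0],"delta_rot":[0,0,0]}]'
python3 -m pendant '[{"grip":45,"slide":[0,0,10],"delta_rot":[0,0,0]},{"grip":45,"slide":[0,0,30],"delta_rot":[0,0,0]},{"grip":45,"slide":[0,0,60],"delta_rot":[0,0,0]},{"grip":45,"slide":[0,0,95],"delta_rot":[0,0,0]},{"grip":45,"slide":[0,0,125],"delta_rot":[0,0,0]},{"grip":45,"slide":[-5,-15,130],"delta_rot":[0,0,0]},{"grip":45,"slide":[-20,-50,130],"delta_rot":[0,0,0]},{"grip":45,"slide":[-35,-90,130],"delta_rot":[0,0,0]},{"grip":45,"slide":[-50,-130,130],"delta_rot":[0,0,0]},{"grip":45,"slide":[-65,-170,130],"delta_rot":[0,0,0]},{"grip":45,"slide":[-80,-205,130],"delta_rot":[0,0,0]},{"grip":45,"slide":[-95,-235,130],"delta_rot":[0,0,0]}]'
```

```text
clock: 20.08
tool_pos: [520.0, -9.1, 95.5]
eef_rot: [-179.6, -0.0, -91.8]
force: [-0.7, -0.4, 5.3]
grip_width: 51.4
clock: 21.58
tool_pos: [422.9, -245.6, 224.1]
eef_rot: [-179.7, 0.0, -91.9]
force: [-0.4, 0.4, -3.9]
grip_width: 51.7
```

```bash
python3 -m pendant '[{"grip":45,"slide":[-3,-25,0],"delta_rot":[0,0,0]},{"grip":45,"slide":[-5,-42,0],"delta_rot":[0,0,0]},{"grip":45,"slide":[-5,-44,0],"delta_rot":[0,0,0]},{"grip":45,"slide":[-5,-44,-15],"delta_rot":[0,0,0]},{"grip":45,"slide":[-5,-44,-40],"delta_rot":[0,0,0]},{"grip":45,"slide":[-5,-44,-70],"delta_rot":[0,0,0]},{"grip":45,"slide":[-5,-44,-95],"delta_rot":[0,0,0]},{"grip":45,"slide":[-5,-44,-112],"delta_rot":[0,0,0]},{"grip":45,"slide":[-5,-44,-122],"delta_rot":[0,0,0]},{"grip":45,"slide":[-5,-44,-125],"delta_rot":[0,0,0]},{"grip":45,"slide":[-5,-44,-125],"delta_rot":[0,0,0]}]'
python3 - <<'E'
from m import *
im,c=grab('wrist','w9')
E
```

```text
clock: 22.95
tool_pos: [418.2, -289.5, 99.3]
eef_rot: [-179.7, 0.0, -91.8]
force: [-0.8, -0.3, -2.8]
grip_width: 51.5
```

View pics/w9.png

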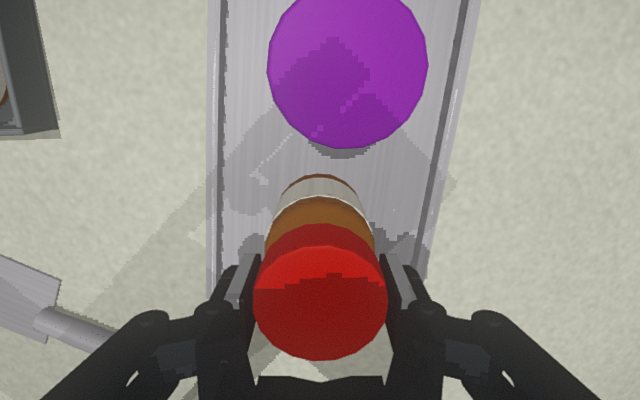

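Red hangs upright in the near third, purple standing beyond at (348,72). Lower.

```bash
python3 -m pendant '[{"grip":45,"slide":[0,0,-2],"delta_rot":[0,0,0]},{"grip":45,"slide":[0,0,-3.5],"delta_rot":[0,0,0]},{"grip":45,"slide":[0,0,-5],"delta_rot":[0,0,0]},{"grip":45,"slide":[0,0,-5.5],"delta_rot":[0,0,0]},{"grip":45,"slide":[0,0,-5.5],"delta_rot":[0,0,0]}]'
```

```text
clock: 23.62
tool_pos: [418.5, -289.8, 94.6]
eef_rot: [-179.7, -0.0, -91.9]
force: [-0.6, 1.1, 3.9]
grip_width: 51.3
```

```bash
python3 -m pendant '[{"grip":56,"slide":[0,0,0],"delta_rot":[0,0,0]},{"grip":70,"slide":[0,0,0],"delta_rot":[0,0,0]},{"grip":85,"slide":[0,0,0],"delta_rot":[0,0,0]},{"grip":85,"slide":[0,0,0],"delta_rot":[0,0,0]},{"grip":85,"slide":[0,0,15],"delta_rot":[0,0,0]},{"grip":85,"slide":[0,0,50],"delta_rot":[0,0,0]},{"grip":85,"slide":[0,0,90],"delta_rot":[0,0,0]},{"grip":85,"slide":[10,20,120],"delta_rot":[0,0,0]},{"grip":85,"slide":[30,60,120],"delta_rot":[0,0,0]},{"grip":85,"slide":[50,100,120],"delta_rot":[0,0,0]},{"grip":85,"slide":[70,140,120],"delta_rot":[0,0,0]},{"grip":85,"slide":[90,180,120],"delta_rot":[0,0,0]}]'
python3 -m pendant '[{"grip":85,"slide":[15,40,0],"delta_rot":[0,0,0]},{"grip":85,"slide":[30,75,0],"delta_rot":[0,0,0]},{"grip":85,"slide":[40,100,0],"delta_rot":[0,0,0]},{"grip":85,"slide":[40,100,0],"delta_rot":[0,0,0]},{"grip":85,"slide":[40,100,0],"delta_rot":[0,0,0]}]'
python3 - <<'E'
from m import *
im,c=grab('wrist','w10'); grab('side','s10'); grab('top','t10')
a=cap(im,'yellow',(0,0,640,400));print(a[1],a[2],plane(c,*a[2][0],60))
E
```

```text
clock: 25.12
tool_pos: [509.2, -108.6, 215.9]
eef_rot: [-179.6, -0.1, -91.9]
force: [0.0, -1.3, -0.1]
grip_width: 85.3
clock: 25.75
tool_pos: [549.0, -9.0, 216.4]
eef_rot: [-179.6, -0.1, -91.8]
force: [-1.0, -0.6, 0.2]
grip_width: 85.0
(282, 114, 70, 70) ((316.5552978515625, 148.44956970214844), 34.894691467285156) [578.85369365  -6.83962433  60.        ]
```

View pics/w10.png

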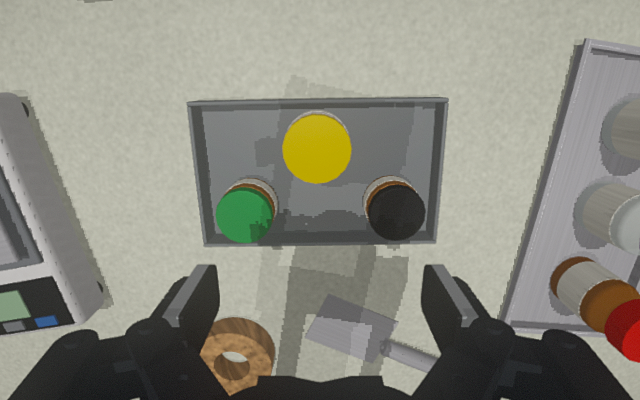

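View pics/t10.png

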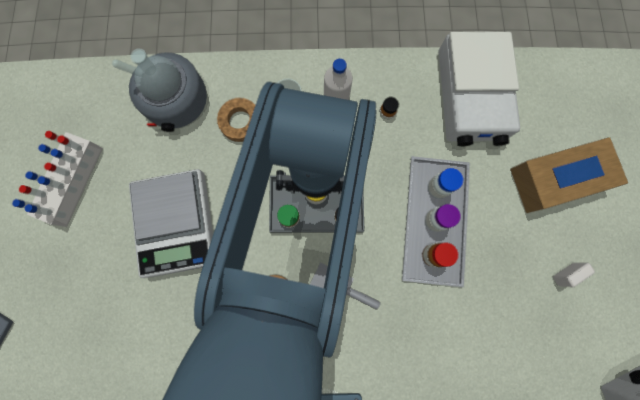

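All three bottles stand in the steel tray and the jar is clear: lid at (317,148) in the wrist view, at world (578.8,-7). Descend on the jar.

```bash
python3 -m pendant '[{"grip":85,"slide":[15,2,0],"delta_rot":[0,0,0]},{"grip":85,"slide":[29.8,2,-5],"delta_rot":[0,0,0]},{"grip":85,"slide":[29.8,2,-35],"delta_rot":[0,0,0]},{"grip":85,"slide":[29.8,2,-70],"delta_rot":[0,0,0]},{"grip":85,"slide":[29.8,2,-95],"delta_rot":[0,0,0]},{"grip":85,"slide":[29.8,2,-115],"delta_rot":[0,0,0]},{"grip":85,"slide":[29.8,2,-115],"delta_rot":[0,0,0]}]'
python3 - <<'E'
from m import *
im,c=grab('wrist','w11')
E
```

```text
clock: 26.78
tool_pos: [578.1, -7.5, 98.9]
eef_rot: [-179.8, -0.1, -91.9]
force: [-0.1, -0.8, -0.4]
grip_width: 85.0
```

View pics/w11.png

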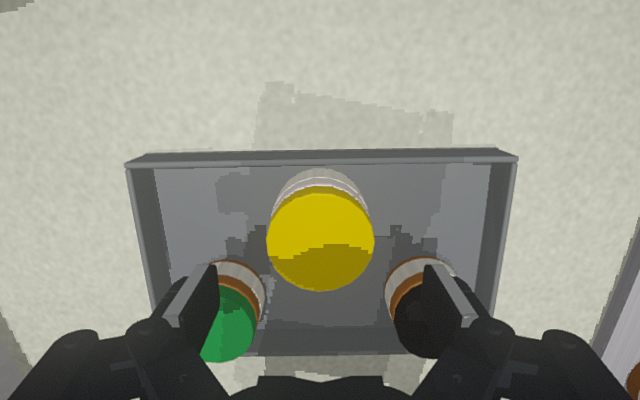

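The jar lid is centred at u≈320. Descend and close.

```bash
python3 -m pendant '[{"grip":85,"slide":[1,0,-15],"delta_rot":[0,0,0]},{"grip":85,"slide":[1,0,-32],"delta_rot":[0,0,0]},{"grip":85,"slide":[1,0,-47],"delta_rot":[0,0,0]},{"grip":85,"slide":[1,0,-58],"delta_rot":[0,0,0]},{"grip":85,"slide":[1,0,-61],"delta_rot":[0,0,0]},{"grip":85,"slide":[1,0,-61],"delta_rot":[0,0,0]}]'
python3 -m pendant '[{"grip":65,"slide":[0,0,0],"delta_rot":[0,0,0]},{"grip":48,"slide":[0,0,0],"delta_rot":[0,0,0]},{"grip":48,"slide":[0,0,0],"delta_rot":[0,0,0]},{"grip":48,"slide":[0,0,0],"delta_rot":[0,0,0]},{"grip":48,"slide":[0,0,0],"delta_rot":[0,0,0]},{"grip":48,"slide":[0,0,0],"delta_rot":[0,0,0]}]'
python3 - <<'E'
from m import *
im,c=grab('wrist','w12')
E
```

```text
clock: 27.58
tool_pos: [580.0, -7.7, 39.2]
eef_rot: [-179.7, -0.1, -91.9]
force: [0.7, -0.5, 0.1]
grip_width: 85.0
clock: 28.32
tool_pos: [580.9, -7.7, 40.2]
eef_rot: [-179.6, -0.1, -91.9]
force: [0.9, -0.6, 6.4]
grip_width: 55.8
```

View pics/w12.png

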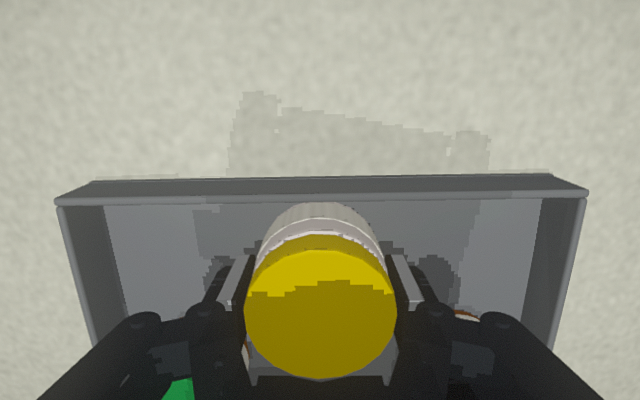

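Jar gripped (55.8 mm). Lift and carry toward the pan.

```bash
python3 -m pendant '[{"grip":48,"slide":[0,0,10],"delta_rot":[0,0,0]},{"grip":48,"slide":[0,0,30],"delta_rot":[0,0,0]},{"grip":48,"slide":[0,0,65],"delta_rot":[0,0,0]},{"grip":48,"slide":[0,0,105],"delta_rot":[0,0,0]},{"grip":48,"slide":[0,0,135],"delta_rot":[0,0,0]},{"grip":48,"slide":[-2,15,145],"delta_rot":[0,0,0]},{"grip":48,"slide":[-6,50,145],"delta_rot":[0,0,0]},{"grip":48,"slide":[-10,90,145],"delta_rot":[0,0,0]},{"grip":48,"slide":[-14,130,145],"delta_rot":[0,0,0]},{"grip":48,"slide":[-18,175,145],"delta_rot":[0,0,0]},{"grip":48,"slide":[-22,215,145],"delta_rot":[0,0,0]},{"grip":48,"slide":[-25,250,145],"delta_rot":[0,0,0]}]'
python3 -m pendant '[{"grip":48,"slide":[-2,10,0],"delta_rot":[0,0,0]},{"grip":48,"slide":[-2,10,0],"delta_rot":[0,0,0]}]'
python3 - <<'E'
from m import *
im,c=grab('wrist','w13')
E
```

```text
clock: 29.88
tool_pos: [554.0, 244.6, 183.8]
eef_rot: [-179.7, -0.1, -91.9]
force: [0.8, 0.1, -2.2]
grip_width: 56.4
clock: 30.12
tool_pos: [550.6, 255.3, 182.6]
eef_rot: [-179.9, -0.2, -91.8]
force: [0.5, 0.1, -2.2]
grip_width: 55.9
```

View pics/w13.png

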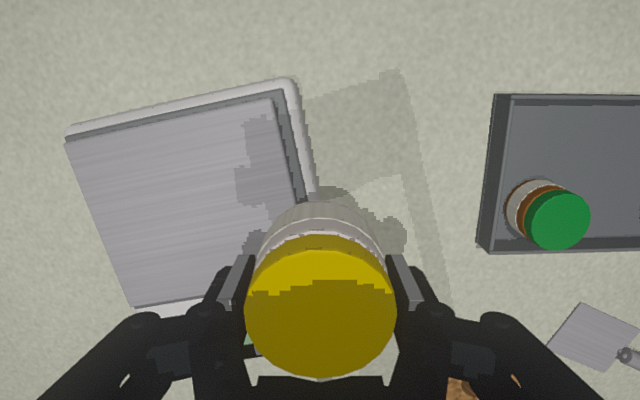

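The wrist view shows three pan corners: back-left (66,145), back-right (272,98) and front-left (135,307). I'll triangulate them against the top view.

Run:
```python
from m import *
t,ct=load('top0');w,cw=load('w13');s,cs=load('side0')
T=[(120+50.5/5-.5,160+115.5/5-.5),(120+362.5/5-.5,160+60.5/5-.5),(120+82.5/5-.5,160+395.5/5-.5)]
S=[(200+597.5/7-.5,85+28.5/7-.5),(200+727.5/7-.5,85+235.5/7-.5),(200+262.5/7-.5,85+100.5/7-.5)]
Wp=[(66,145),(272,98),(135,307)]
for a,b,c in zip(T,Wp,S):
    print([np.round(x,1) for x in tri(ct,a,cw,b)],[np.round(x,1) for x in tri(cs,c,cw,b)],np.round(plane(cw,*b,72),1),np.round(plane(ct,*a,72),1),np.round(plane(cs,*c,72),1))
for c,p in ((cw,Wp),(ct,T),(cs,S)):
    print('centre',(plane(c,*p[1],72)+plane(c,*p[2],72))/2)
cv2.imwrite('pics/w13z.png',cv2.resize(w[85:320,50:310,::-1],None,fx=2.4,fy=2.4))
```

```text
[array([597.6, 428.3,  76.8]), np.float64(3.4)] [array([598.3, 428.3,  72.5]), np.float64(4.4)] [596.2 430.   72. ] [599.6 432.3  72. ] [600.1 427.1  72. ]
[array([622.2, 284. ,  71.6]), np.float64(2.0)] [array([622.1, 285. ,  69.1]), np.float64(1.2)] [621.6 284.7  72. ] [622.6 283.   72. ] [622.  280.6  72. ]
[array([466.9, 406.3,  74.4]), np.float64(3.1)] [array([468.5, 403.4,  74.4]), np.float64(2.7)] [465.4 406.1  72. ] [467.4 409.1  72. ] [469.4 405.2  72. ]
centre [543.50966575 345.3958405   72.        ]
centre [545.02559583 346.06374239  72.        ]
centre [545.65209483 342.93429592  72.        ]
```

View pics/w13z.png

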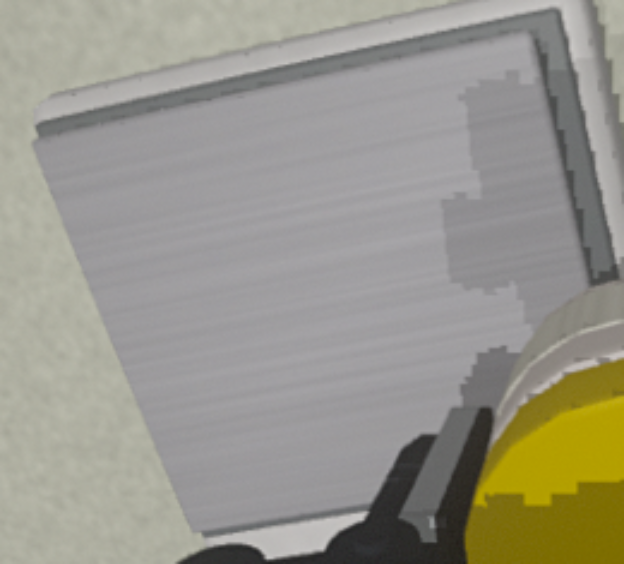

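The views agree: pan centre about (544.8, 345.3), height about 72 (two-view pairs span 69–77). Move over it and lower.

```bash
python3 -m pendant '[{"grip":48,"slide":[-1,15,0],"delta_rot":[0,0,0]},{"grip":48,"slide":[-3,45,0],"delta_rot":[0,0,0]},{"grip":48,"slide":[-4.5,75,0],"delta_rot":[0,0,0]},{"grip":48,"slide":[-4.5,90,0],"delta_rot":[0,0,0]},{"grip":48,"slide":[-4.5,90,-5],"delta_rot":[0,0,0]},{"grip":48,"slide":[-4.5,90,-20],"delta_rot":[0,0,0]},{"grip":48,"slide":[-4.5,90,-38],"delta_rot":[0,0,0]},{"grip":48,"slide":[-4.5,90,-52],"delta_rot":[0,0,0]},{"grip":48,"slide":[-4.5,90,-62],"delta_rot":[0,0,0]},{"grip":48,"slide":[-4.5,90,-66],"delta_rot":[0,0,0]},{"grip":48,"slide":[-4.5,90,-66],"delta_rot":[0,0,0]}]'
python3 - <<'E'
from m import *
im,c=grab('wrist','w14');grab('side','s14')
E
```

```text
clock: 31.55
tool_pos: [546.8, 344.4, 116.8]
eef_rot: [-179.8, -0.2, -91.8]
force: [0.7, -0.0, -1.4]
grip_width: 56.2
```

View pics/w14.png

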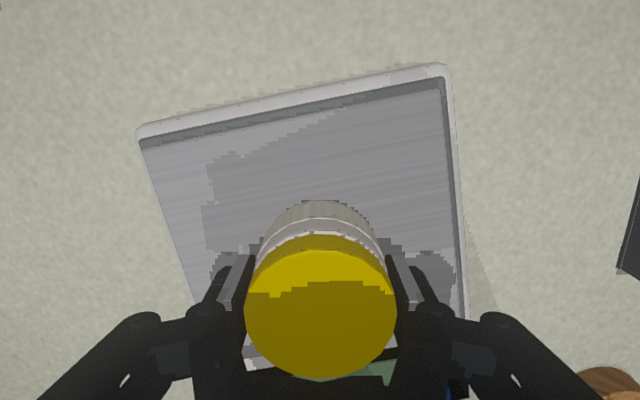

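View pics/s14.png

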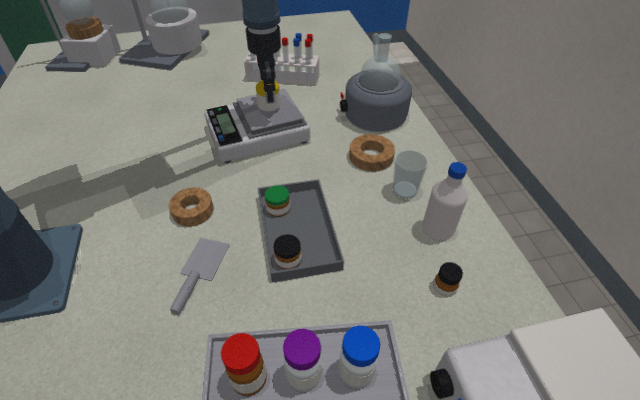

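The jar hangs upright over the middle of the pan. The bottles stand upright in the steel tray, and black and green are untouched. Lower to contact.

```bash
python3 -m pendant '[{"grip":48,"slide":[-0.5,1,-2],"delta_rot":[0,0,0]},{"grip":48,"slide":[-0.5,1,-4],"delta_rot":[0,0,0]},{"grip":48,"slide":[-0.5,1,-6],"delta_rot":[0,0,0]},{"grip":48,"slide":[-0.5,1,-7],"delta_rot":[0,0,0]},{"grip":48,"slide":[-0.5,1,-8],"delta_rot":[0,0,0]},{"grip":48,"slide":[-0.5,1,-8],"delta_rot":[0,0,0]}]'
```

```text
clock: 32.4
tool_pos: [546.6, 345.6, 109.4]
eef_rot: [-179.8, -0.1, -91.8]
force: [0.6, 0.3, -1.4]
grip_width: 55.7
```

```bash
python3 -m pendant '[{"grip":48,"slide":[0,0,-1],"delta_rot":[0,0,0]},{"grip":48,"slide":[0,0,-1.5],"delta_rot":[0,0,0]},{"grip":48,"slide":[0,0,-1.5],"delta_rot":[0,0,0]}]'
```

```text
clock: 32.78
tool_pos: [546.7, 345.6, 108.3]
eef_rot: [-179.7, -0.1, -91.8]
force: [-1.7, -0.0, 1.2]
grip_width: 56.2
```

Contact at 108.3 as predicted. Release, rise and look.

```bash
python3 -m pendant '[{"grip":60,"slide":[0,0,0],"delta_rot":[0,0,0]},{"grip":72,"slide":[0,0,0],"delta_rot":[0,0,0]},{"grip":85,"slide":[0,0,0],"delta_rot":[0,0,0]},{"grip":85,"slide":[0,0,0],"delta_rot":[0,0,0]},{"grip":85,"slide":[0,0,10],"delta_rot":[0,0,0]},{"grip":85,"slide":[0,0,40],"delta_rot":[0,0,0]},{"grip":85,"slide":[0,0,80],"delta_rot":[0,0,0]},{"grip":85,"slide":[-15,-20,120],"delta_rot":[0,0,0]},{"grip":85,"slide":[-30,-50,130],"delta_rot":[0,0,0]},{"grip":85,"slide":[-30,-50,130],"delta_rot":[0,0,0]},{"grip":85,"slide":[-30,-50,130],"delta_rot":[0,0,0]}]'
python3 - <<'E'
from m import *
im,c=grab('wrist','w15');s,cs=grab('side','s15')
a=cap(im,'yellow',(0,0,640,400));b=cap(s,'yellow',(240,60,310,120));print(a[1],a[2],plane(c,*a[2][0],128),b[1])
mb=np.array(b[1][:2])+np.array(b[1][2:])/2-.5
print(tri(c,a[2][0],cs,mb))
cv2.imwrite('pics/s15z.png',cv2.resize(s[60:170,190:330,::-1],None,fx=5,fy=5))
E
```

```text
clock: 34.15
tool_pos: [516.9, 295.8, 238.7]
eef_rot: [-179.7, -0.1, -91.9]
force: [0.9, 0.7, -0.2]
grip_width: 85.1
(206, 123, 83, 82) ((246.8271026611328, 163.3831787109375), 41.4056510925293) [545.34180925 345.5760219  128.        ] (256, 83, 23, 17)
(array([544.15434936, 347.300162  , 119.15966798]), np.float64(1.2939615106596276))
```

View pics/w15.png

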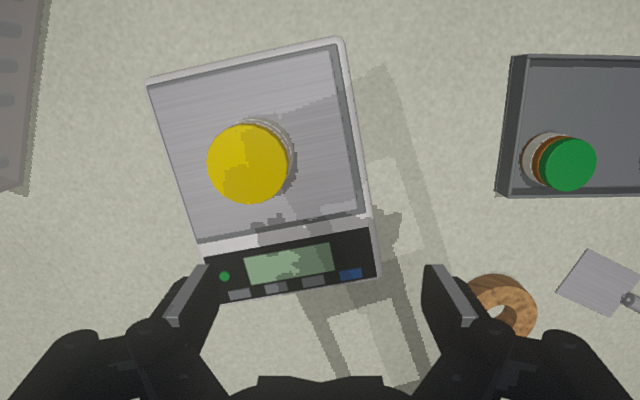

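View pics/s15z.png

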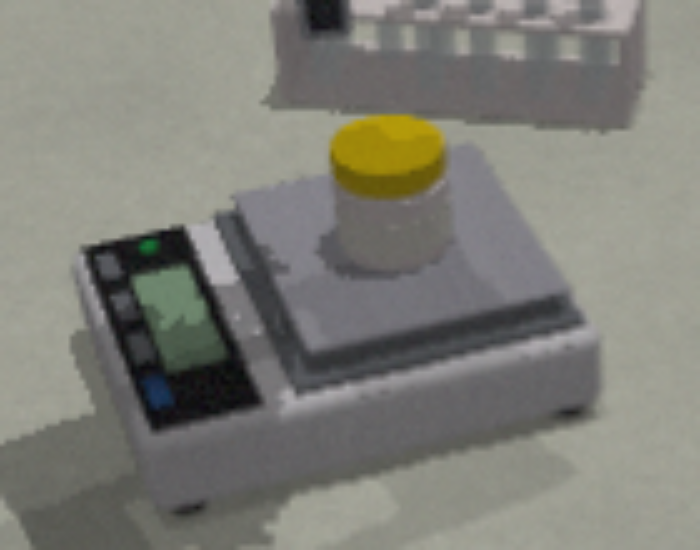

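Run:
```python
from m import *
w,c=load('w15')
Q=np.array([plane(c,*p,72) for p in [(148,88),(331,46),(363,209),(198,243)]]);print(Q.round(1),Q.mean(0),np.linalg.norm(Q-np.roll(Q,1,0),axis=1))
```

```text
[[598.3 432.2  72. ]
 [624.1 284.3  72. ]
 [489.7 259.1  72. ]
 [461.4 409.5  72. ]] [543.36365802 346.25930455  72.        ] [138.80062672 150.13836217 136.70485113 153.00753079]
```

The jar is within about 2 mm of the pan's middle. Now go back for blue.

```bash
python3 -m pendant '[{"grip":85,"slide":[2,-15,0],"delta_rot":[0,0,0]},{"grip":85,"slide":[6,-50,0],"delta_rot":[0,0,0]},{"grip":85,"slide":[12,-100,0],"delta_rot":[0,0,0]},{"grip":85,"slide":[18,-150,0],"delta_rot":[0,0,0]},{"grip":85,"slide":[24,-200,0],"delta_rot":[0,0,0]},{"grip":85,"slide":[30,-255,0],"delta_rot":[0,0,0]},{"grip":85,"slide":[36,-310,0],"delta_rot":[0,0,0]},{"grip":85,"slide":[42,-365,0],"delta_rot":[0,0,0]},{"grip":85,"slide":[48,-420,0],"delta_rot":[0,0,0]},{"grip":85,"slide":[54,-470,0],"delta_rot":[0,0,0]},{"grip":85,"slide":[60,-515,0],"delta_rot":[0,0,0]},{"grip":85,"slide":[66,-555,0],"delta_rot":[0,0,0]}]'
python3 -m pendant '[{"grip":85,"slide":[1,-20,0],"delta_rot":[0,0,0]},{"grip":85,"slide":[2,-40,0],"delta_rot":[0,0,0]},{"grip":85,"slide":[2,-40,0],"delta_rot":[0,0,0]}]'
python3 - <<'E'
from m import *
im,c=grab('wrist','w16')
for n in ('blue','purple','red'):
    a=cap(im,n,(0,0,640,400));print(n,a[1],np.round(a[2][0],1),np.round(plane(c,*a[2][0],108),1))
E
```

```text
clock: 35.75
tool_pos: [582.2, -261.5, 237.0]
eef_rot: [-179.9, -0.1, -91.9]
force: [0.1, -0.7, 0.4]
grip_width: 85.2
clock: 36.12
tool_pos: [584.0, -302.2, 236.6]
eef_rot: [-179.9, -0.1, -91.9]
force: [-0.0, -0.2, -0.3]
grip_width: 85.1
blue (302, 154, 68, 71) [335.2 189.1] [ 586.7 -313.4  108. ]
purple (291, 249, 62, 65) [321.1 281.3] [ 507.9 -300.3  108. ]
red (284, 330, 56, 53) [311.8 360.4] [ 426.6 -289.4  108. ]
```

View pics/w16.png

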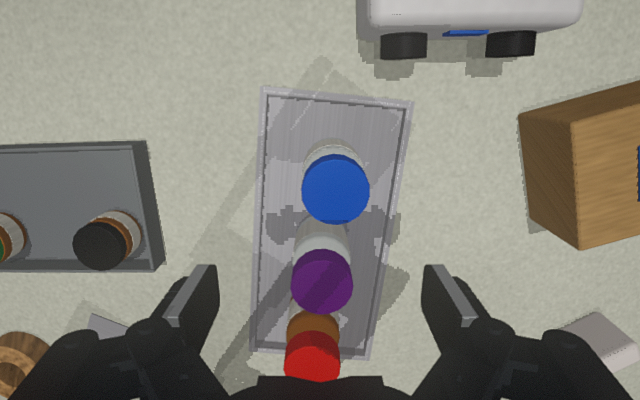

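Blue cap at (335,189) gives (586.7,-313), where I left it. Descend and grip.

```bash
python3 -m pendant '[{"grip":85,"slide":[2,-11,0],"delta_rot":[0,0,0]},{"grip":85,"slide":[2,-11,-30],"delta_rot":[0,0,0]},{"grip":85,"slide":[2,-11,-70],"delta_rot":[0,0,0]},{"grip":85,"slide":[2,-11,-100],"delta_rot":[0,0,0]},{"grip":85,"slide":[2,-11,-125],"delta_rot":[0,0,0]},{"grip":85,"slide":[2,-11,-140],"delta_rot":[0,0,0]},{"grip":85,"slide":[2,-11,-143],"delta_rot":[0,0,0]},{"grip":85,"slide":[2,-11,-143],"delta_rot":[0,0,0]}]'
python3 -m pendant '[{"grip":60,"slide":[0,0,0],"delta_rot":[0,0,0]},{"grip":45,"slide":[0,0,0],"delta_rot":[0,0,0]},{"grip":45,"slide":[0,0,0],"delta_rot":[0,0,0]},{"grip":45,"slide":[0,0,0],"delta_rot":[0,0,0]},{"grip":45,"slide":[0,0,0],"delta_rot":[0,0,0]},{"grip":45,"slide":[0,0,0],"delta_rot":[0,0,0]},{"grip":45,"slide":[0,0,0],"delta_rot":[0,0,0]}]'
python3 - <<'E'
from m import *
im,c=grab('wrist','w17')
E
```

```text
clock: 37.17
tool_pos: [586.7, -312.3, 94.6]
eef_rot: [-179.8, -0.1, -91.9]
force: [-0.5, 0.4, 0.7]
grip_width: 84.9
clock: 38.05
tool_pos: [587.4, -313.0, 96.2]
eef_rot: [-179.7, -0.2, -91.9]
force: [0.3, -0.7, 6.1]
grip_width: 51.3
```

View pics/w17.png

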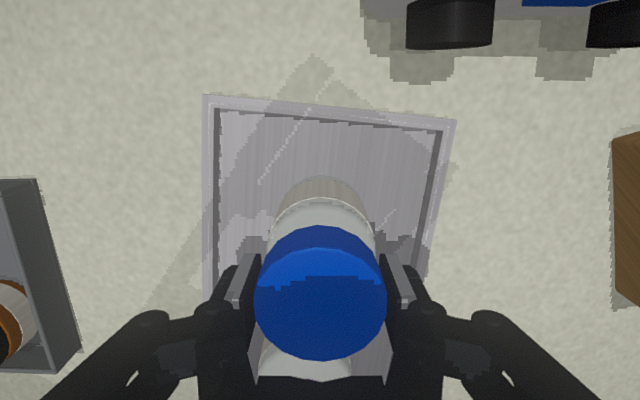

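Gripped. Lift and carry back to blue's spot.

```bash
python3 -m pendant '[{"grip":45,"slide":[0,0,10],"delta_rot":[0,0,0]},{"grip":45,"slide":[0,0,30],"delta_rot":[0,0,0]},{"grip":45,"slide":[0,0,60],"delta_rot":[0,0,0]},{"grip":45,"slide":[0,0,95],"delta_rot":[0,0,0]},{"grip":45,"slide":[0,0,115],"delta_rot":[0,0,0]},{"grip":45,"slide":[0,15,120],"delta_rot":[0,0,0]},{"grip":45,"slide":[-2,50,120],"delta_rot":[0,0,0]},{"grip":45,"slide":[-3,90,120],"delta_rot":[0,0,0]},{"grip":45,"slide":[-4,130,120],"delta_rot":[0,0,0]},{"grip":45,"slide":[-5,170,120],"delta_rot":[0,0,0]},{"grip":45,"slide":[-6,205,120],"delta_rot":[0,0,0]},{"grip":45,"slide":[-7,230,120],"delta_rot":[0,0,0]}]'
python3 -m pendant '[{"grip":45,"slide":[0,2,0],"delta_rot":[0,0,0]},{"grip":45,"slide":[0,2,0],"delta_rot":[0,0,0]}]'
```

```text
clock: 39.6
tool_pos: [579.0, -79.9, 215.0]
eef_rot: [-179.8, -0.1, -91.8]
force: [0.8, -1.1, -2.1]
grip_width: 51.4
clock: 39.85
tool_pos: [578.4, -77.5, 214.2]
eef_rot: [-179.9, -0.1, -91.7]
force: [0.1, -0.4, -3.4]
grip_width: 51.5
```

```bash
python3 -m pendant '[{"grip":45,"slide":[2,1,0],"delta_rot":[0,0,0]},{"grip":45,"slide":[2,1,-15],"delta_rot":[0,0,0]},{"grip":45,"slide":[2,1,-38],"delta_rot":[0,0,0]},{"grip":45,"slide":[2,1,-62],"delta_rot":[0,0,0]},{"grip":45,"slide":[2,1,-84],"delta_rot":[0,0,0]},{"grip":45,"slide":[2,1,-99],"delta_rot":[0,0,0]},{"grip":45,"slide":[2,1,-108],"delta_rot":[0,0,0]},{"grip":45,"slide":[2,1,-111],"delta_rot":[0,0,0]},{"grip":45,"slide":[2,1,-111],"delta_rot":[0,0,0]}]'
python3 - <<'E'
from m import *
im,c=grab('wrist','w18')
E
```

```text
clock: 40.98
tool_pos: [580.7, -76.6, 103.6]
eef_rot: [-179.9, -0.1, -91.7]
force: [-0.3, 0.0, -1.9]
grip_width: 51.2
```

View pics/w18.png

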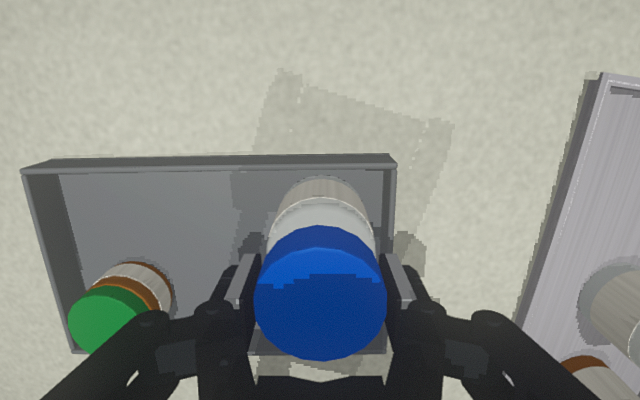

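The bottle is over its corner of the spill tray, upright, in the same place relative to the walls as before. Lower.

```bash
python3 -m pendant '[{"grip":45,"slide":[0,0,-2],"delta_rot":[0,0,0]},{"grip":45,"slide":[0,0,-4],"delta_rot":[0,0,0]},{"grip":45,"slide":[0,0,-5.5],"delta_rot":[0,0,0]},{"grip":45,"slide":[0,0,-6.5],"delta_rot":[0,0,0]},{"grip":45,"slide":[0,0,-7],"delta_rot":[0,0,0]},{"grip":45,"slide":[0,0,-7],"delta_rot":[0,0,0]}]'
```

```text
clock: 41.78
tool_pos: [581.0, -76.6, 97.2]
eef_rot: [-179.8, -0.2, -91.7]
force: [-0.5, 1.0, 1.9]
grip_width: 51.2
```

```bash
python3 -m pendant '[{"grip":56,"slide":[0,0,0],"delta_rot":[0,0,0]},{"grip":70,"slide":[0,0,0],"delta_rot":[0,0,0]},{"grip":85,"slide":[0,0,0],"delta_rot":[0,0,0]},{"grip":85,"slide":[0,0,0],"delta_rot":[0,0,0]},{"grip":85,"slide":[0,0,15],"delta_rot":[0,0,0]},{"grip":85,"slide":[0,0,50],"delta_rot":[0,0,0]},{"grip":85,"slide":[0,0,90],"delta_rot":[0,0,0]},{"grip":85,"slide":[-10,-20,115],"delta_rot":[0,0,0]},{"grip":85,"slide":[-25,-65,115],"delta_rot":[0,0,0]},{"grip":85,"slide":[-40,-110,115],"delta_rot":[0,0,0]},{"grip":85,"slide":[-55,-155,115],"delta_rot":[0,0,0]},{"grip":85,"slide":[-68,-195,115],"delta_rot":[0,0,0]}]'
python3 -m pendant '[{"grip":85,"slide":[-5,-15,0],"delta_rot":[0,0,0]},{"grip":85,"slide":[-9,-27,0],"delta_rot":[0,0,0]},{"grip":85,"slide":[-9,-27,0],"delta_rot":[0,0,0]},{"grip":85,"slide":[-9,-27,0],"delta_rot":[0,0,0]}]'
python3 - <<'E'
from m import *
im,c=grab('wrist','w19')
a=cap(im,'purple',(0,0,640,400));print(a[1],np.round(a[2][0],1),np.round(plane(c,*a[2][0],108),1))
s,cs=grab('side','s19')
cv2.imwrite('pics/s19z.png',cv2.resize(s[130:290,220:380,::-1],None,fx=3.5,fy=3.5))
E
```

```text
clock: 43.28
tool_pos: [512.5, -273.3, 213.6]
eef_rot: [-179.8, -0.2, -91.7]
force: [0.3, -0.1, -0.3]
grip_width: 85.3
clock: 43.78
tool_pos: [503.9, -299.1, 213.7]
eef_rot: [-179.8, -0.2, -91.7]
force: [0.1, 0.4, 0.0]
grip_width: 84.8
(285, 164, 75, 76) [321.9 201.7] [ 504.7 -300.2  108. ]
```

View pics/s19z.png

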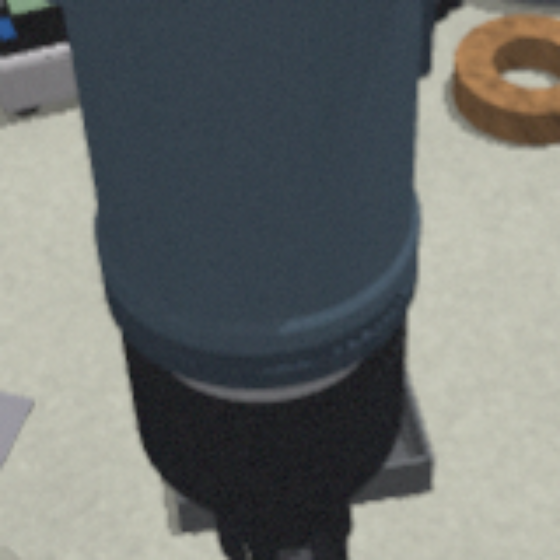

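The arm blocks the side view, but the wrist view has purple's cap at (322,202), as expected. Descend and grip.

```bash
python3 -m pendant '[{"grip":85,"slide":[-1,-1,-15],"delta_rot":[0,0,0]},{"grip":85,"slide":[-1,-1.5,-50],"delta_rot":[0,0,0]},{"grip":85,"slide":[-1,-1.5,-82],"delta_rot":[0,0,0]},{"grip":85,"slide":[-1,-1.5,-105],"delta_rot":[0,0,0]},{"grip":85,"slide":[-1,-1.5,-119],"delta_rot":[0,0,0]},{"grip":85,"slide":[-1,-1.5,-120],"delta_rot":[0,0,0]},{"grip":85,"slide":[-1,-1.5,-120],"delta_rot":[0,0,0]}]'
python3 -m pendant '[{"grip":60,"slide":[0,0,0],"delta_rot":[0,0,0]},{"grip":45,"slide":[0,0,0],"delta_rot":[0,0,0]},{"grip":45,"slide":[0,0,0],"delta_rot":[0,0,0]},{"grip":45,"slide":[0,0,0],"delta_rot":[0,0,0]},{"grip":45,"slide":[0,0,0],"delta_rot":[0,0,0]},{"grip":45,"slide":[0,0,0],"delta_rot":[0,0,0]},{"grip":45,"slide":[0,0,0],"delta_rot":[0,0,0]}]'
```

```text
clock: 44.75
tool_pos: [503.4, -301.0, 94.3]
eef_rot: [-179.7, -0.2, -91.6]
force: [-0.1, -0.9, 0.2]
grip_width: 84.7
clock: 45.62
tool_pos: [504.1, -301.3, 95.6]
eef_rot: [-179.6, -0.3, -91.6]
force: [-0.3, 0.9, 6.0]
grip_width: 51.3
```

Gripped. Carry purple back to its spot, TCP target (584, 59.2).

```bash
python3 -m pendant '[{"grip":45,"slide":[0,0,10],"delta_rot":[0,0,0]},{"grip":45,"slide":[0,0,30],"delta_rot":[0,0,0]},{"grip":45,"slide":[0,0,60],"delta_rot":[0,0,0]},{"grip":45,"slide":[0,0,95],"delta_rot":[0,0,0]},{"grip":45,"slide":[0,0,125],"delta_rot":[0,0,0]},{"grip":45,"slide":[4,15,130],"delta_rot":[0,0,0]},{"grip":45,"slide":[12,50,130],"delta_rot":[0,0,0]},{"grip":45,"slide":[22,95,130],"delta_rot":[0,0,0]},{"grip":45,"slide":[32,140,130],"delta_rot":[0,0,0]},{"grip":45,"slide":[42,185,130],"delta_rot":[0,0,0]},{"grip":45,"slide":[52,230,130],"delta_rot":[0,0,0]},{"grip":45,"slide":[62,275,130],"delta_rot":[0,0,0]}]'
python3 -m pendant '[{"grip":45,"slide":[10,40,0],"delta_rot":[0,0,0]},{"grip":45,"slide":[16,68,0],"delta_rot":[0,0,0]},{"grip":45,"slide":[18,82,0],"delta_rot":[0,0,0]},{"grip":45,"slide":[18,82,0],"delta_rot":[0,0,0]},{"grip":45,"slide":[18,82,0],"delta_rot":[0,0,0]}]'
```

```text
clock: 47.12
tool_pos: [565.0, -23.5, 223.9]
eef_rot: [-179.8, -0.2, -91.6]
force: [-0.7, -0.3, -3.6]
grip_width: 51.5
clock: 47.75
tool_pos: [582.7, 57.6, 223.5]
eef_rot: [-179.8, -0.3, -91.7]
force: [-0.6, -1.1, -3.4]
grip_width: 51.3
```

```bash
python3 -m pendant '[{"grip":45,"slide":[1,1.5,-15],"delta_rot":[0,0,0]},{"grip":45,"slide":[1,1.5,-38],"delta_rot":[0,0,0]},{"grip":45,"slide":[1,1.5,-64],"delta_rot":[0,0,0]},{"grip":45,"slide":[1,1.5,-88],"delta_rot":[0,0,0]},{"grip":45,"slide":[1,1.5,-106],"delta_rot":[0,0,0]},{"grip":45,"slide":[1,1.5,-116],"delta_rot":[0,0,0]},{"grip":45,"slide":[1,1.5,-121],"delta_rot":[0,0,0]},{"grip":45,"slide":[1,1.5,-121],"delta_rot":[0,0,0]}]'
python3 - <<'E'
from m import *
im,c=grab('wrist','w20')
E
```

```text
clock: 48.75
tool_pos: [583.8, 58.9, 102.5]
eef_rot: [-179.8, -0.3, -91.7]
force: [0.6, 0.5, -3.0]
grip_width: 51.0
```

View pics/w20.png

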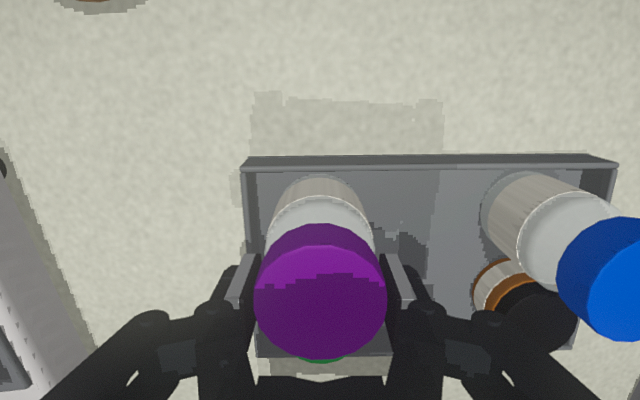

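Purple is over its corner and blue stands at its own. Lower.

```bash
python3 -m pendant '[{"grip":45,"slide":[0,0,-2],"delta_rot":[0,0,0]},{"grip":45,"slide":[0,0,-3.5],"delta_rot":[0,0,0]},{"grip":45,"slide":[0,0,-5],"delta_rot":[0,0,0]},{"grip":45,"slide":[0,0,-6],"delta_rot":[0,0,0]},{"grip":45,"slide":[0,0,-6.5],"delta_rot":[0,0,0]},{"grip":45,"slide":[0,0,-6.5],"delta_rot":[0,0,0]}]'
```

```text
clock: 49.55
tool_pos: [584.1, 59.0, 96.6]
eef_rot: [-179.7, -0.3, -91.7]
force: [-1.0, -0.4, -0.6]
grip_width: 51.3
```

```bash
python3 -m pendant '[{"grip":45,"slide":[0,0,-0.6],"delta_rot":[0,0,0]},{"grip":56,"slide":[0,0,-0.6],"delta_rot":[0,0,0]},{"grip":70,"slide":[0,0,0],"delta_rot":[0,0,0]},{"grip":85,"slide":[0,0,0],"delta_rot":[0,0,0]},{"grip":85,"slide":[0,0,0],"delta_rot":[0,0,0]},{"grip":85,"slide":[0,0,15],"delta_rot":[0,0,0]},{"grip":85,"slide":[0,0,50],"delta_rot":[0,0,0]},{"grip":85,"slide":[0,0,90],"delta_rot":[0,0,0]},{"grip":85,"slide":[-10,-20,120],"delta_rot":[0,0,0]},{"grip":85,"slide":[-30,-65,120],"delta_rot":[0,0,0]},{"grip":85,"slide":[-52,-110,120],"delta_rot":[0,0,0]},{"grip":85,"slide":[-74,-155,120],"delta_rot":[0,0,0]}]'
python3 -m pendant '[{"grip":85,"slide":[-22,-47,0],"delta_rot":[0,0,0]},{"grip":85,"slide":[-44,-94,0],"delta_rot":[0,0,0]},{"grip":85,"slide":[-66,-140,0],"delta_rot":[0,0,0]},{"grip":85,"slide":[-82,-175,0],"delta_rot":[0,0,0]},{"grip":85,"slide":[-91,-192,0],"delta_rot":[0,0,0]},{"grip":85,"slide":[-91,-192,0],"delta_rot":[0,0,0]},{"grip":85,"slide":[-91,-192,0],"delta_rot":[0,0,0]}]'
python3 - <<'E'
from m import *
im,c=grab('wrist','w21')
a=cap(im,'red',(0,0,640,400));print(a[1],np.round(a[2][0],1),np.round(plane(c,*a[2][0],108),1))
E
```

```text
clock: 51.05
tool_pos: [509.6, -97.3, 218.0]
eef_rot: [-179.6, -0.3, -91.6]
force: [0.2, -0.6, -0.3]
grip_width: 84.9
clock: 51.92
tool_pos: [419.1, -288.1, 218.2]
eef_rot: [-179.6, -0.3, -91.6]
force: [1.2, 0.6, 0.6]
grip_width: 85.1
(285, 163, 73, 75) [320.5 200.1] [ 419.8 -288.5  108. ]
```

Red sits where it was left. Descend and grip.

```bash
python3 -m pendant '[{"grip":85,"slide":[-1,-1,-15],"delta_rot":[0,0,0]},{"grip":85,"slide":[-1,-1,-50],"delta_rot":[0,0,0]},{"grip":85,"slide":[-1,-1,-85],"delta_rot":[0,0,0]},{"grip":85,"slide":[-1,-1,-109],"delta_rot":[0,0,0]},{"grip":85,"slide":[-1,-1,-123],"delta_rot":[0,0,0]},{"grip":85,"slide":[-1,-1,-124],"delta_rot":[0,0,0]},{"grip":85,"slide":[-1,-1,-124],"delta_rot":[0,0,0]}]'
python3 -m pendant '[{"grip":60,"slide":[0,0,0],"delta_rot":[0,0,0]},{"grip":45,"slide":[0,0,0],"delta_rot":[0,0,0]},{"grip":45,"slide":[0,0,0],"delta_rot":[0,0,0]},{"grip":45,"slide":[0,0,0],"delta_rot":[0,0,0]},{"grip":45,"slide":[0,0,0],"delta_rot":[0,0,0]},{"grip":45,"slide":[0,0,0],"delta_rot":[0,0,0]},{"grip":45,"slide":[0,0,0],"delta_rot":[0,0,0]}]'
```

```text
clock: 52.85
tool_pos: [418.7, -289.2, 94.8]
eef_rot: [-179.6, -0.3, -91.5]
force: [-0.4, 0.0, -0.3]
grip_width: 84.8
clock: 53.72
tool_pos: [419.2, -289.5, 95.9]
eef_rot: [-179.5, -0.4, -91.5]
force: [-1.1, 1.1, 5.9]
grip_width: 51.3
```

```bash
python3 -m pendant '[{"grip":45,"slide":[0,0,10],"delta_rot":[0,0,0]},{"grip":45,"slide":[0,0,30],"delta_rot":[0,0,0]},{"grip":45,"slide":[0,0,60],"delta_rot":[0,0,0]},{"grip":45,"slide":[0,0,95],"delta_rot":[0,0,0]},{"grip":45,"slide":[0,0,125],"delta_rot":[0,0,0]},{"grip":45,"slide":[5,15,135],"delta_rot":[0,0,0]},{"grip":45,"slide":[18,50,135],"delta_rot":[0,0,0]},{"grip":45,"slide":[33,92,135],"delta_rot":[0,0,0]},{"grip":45,"slide":[48,134,135],"delta_rot":[0,0,0]},{"grip":45,"slide":[63,176,135],"delta_rot":[0,0,0]},{"grip":45,"slide":[78,216,135],"delta_rot":[0,0,0]},{"grip":45,"slide":[90,248,135],"delta_rot":[0,0,0]}]'
python3 -m pendant '[{"grip":45,"slide":[6,16,0],"delta_rot":[0,0,0]},{"grip":45,"slide":[11,30,0],"delta_rot":[0,0,0]},{"grip":45,"slide":[11,30,0],"delta_rot":[0,0,0]},{"grip":45,"slide":[11,30,0],"delta_rot":[0,0,0]}]'
```

```text
clock: 55.22
tool_pos: [508.5, -38.5, 229.9]
eef_rot: [-179.6, -0.3, -91.5]
force: [0.2, -0.3, -3.3]
grip_width: 51.3
clock: 55.72
tool_pos: [519.2, -8.9, 229.7]
eef_rot: [-179.7, -0.4, -91.5]
force: [-0.4, -0.1, -3.1]
grip_width: 51.1
```

```bash
python3 -m pendant '[{"grip":45,"slide":[1.5,0,-15],"delta_rot":[0,0,0]},{"grip":45,"slide":[1.5,0,-38],"delta_rot":[0,0,0]},{"grip":45,"slide":[1.5,0,-64],"delta_rot":[0,0,0]},{"grip":45,"slide":[1.5,0,-90],"delta_rot":[0,0,0]},{"grip":45,"slide":[1.5,0,-110],"delta_rot":[0,0,0]},{"grip":45,"slide":[1.5,0,-121],"delta_rot":[0,0,0]},{"grip":45,"slide":[1.5,0,-127],"delta_rot":[0,0,0]},{"grip":45,"slide":[1.5,0,-127],"delta_rot":[0,0,0]}]'
python3 - <<'E'
from m import *
im,c=grab('wrist','w22')
E
```

```text
clock: 56.72
tool_pos: [520.8, -9.1, 102.6]
eef_rot: [-179.7, -0.4, -91.5]
force: [0.6, -0.3, -2.8]
grip_width: 51.1
```

View pics/w22.png

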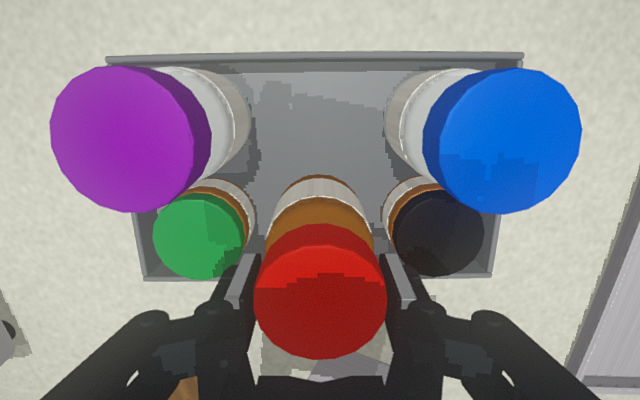

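Red hangs midway between green and black, with purple and blue upright behind. Lower.

```bash
python3 -m pendant '[{"grip":45,"slide":[0,0,-2],"delta_rot":[0,0,0]},{"grip":45,"slide":[0,0,-3.5],"delta_rot":[0,0,0]},{"grip":45,"slide":[0,0,-5],"delta_rot":[0,0,0]},{"grip":45,"slide":[0,0,-6],"delta_rot":[0,0,0]},{"grip":45,"slide":[0,0,-6.5],"delta_rot":[0,0,0]},{"grip":45,"slide":[0,0,-6.5],"delta_rot":[0,0,0]}]'
```

```text
clock: 57.52
tool_pos: [521.2, -9.1, 97.0]
eef_rot: [-179.6, -0.4, -91.5]
force: [-1.0, 0.3, 2.1]
grip_width: 51.2
```

Contact. Release, rise, back off toward the robot, and check.

```bash
python3 -m pendant '[{"grip":56,"slide":[0,0,0],"delta_rot":[0,0,0]},{"grip":70,"slide":[0,0,0],"delta_rot":[0,0,0]},{"grip":85,"slide":[0,0,0],"delta_rot":[0,0,0]},{"grip":85,"slide":[0,0,0],"delta_rot":[0,0,0]},{"grip":85,"slide":[0,0,15],"delta_rot":[0,0,0]},{"grip":85,"slide":[0,0,50],"delta_rot":[0,0,0]},{"grip":85,"slide":[0,0,90],"delta_rot":[0,0,0]},{"grip":85,"slide":[-15,0,130],"delta_rot":[0,0,0]},{"grip":85,"slide":[-50,0,160],"delta_rot":[0,0,0]},{"grip":85,"slide":[-95,0,165],"delta_rot":[0,0,0]},{"grip":85,"slide":[-140,0,165],"delta_rot":[0,0,0]},{"grip":85,"slide":[-160,0,165],"delta_rot":[0,0,0]}]'
python3 -m pendant '[{"grip":85,"slide":[0,-50,0],"delta_rot":[0,0,0]},{"grip":85,"slide":[0,-100,0],"delta_rot":[0,0,0]},{"grip":85,"slide":[0,-150,0],"delta_rot":[0,0,0]},{"grip":85,"slide":[0,-200,0],"delta_rot":[0,0,0]},{"grip":85,"slide":[0,-200,0],"delta_rot":[0,0,0]},{"grip":85,"slide":[0,-200,0],"delta_rot":[0,0,0]}]'
python3 - <<'E'
from m import *
t,ct=grab('top','t23');s,cs=grab('side','s23');t0,_=load('top0');s0,_=load('side0')
for n in R:
    for nm,a,b,roi in (('top',t0,t,(265,165,370,240)),('side',s0,s,(250,155,345,280))):
        if n=='yellow' : continue
        p=cap(a,n,roi);q=cap(b,n,roi); print(n,nm,p and p[1],q and q[1])
a=cap(t,'yellow',(120,160,215,250));b=cap(s,'yellow',(240,60,310,120));print(a[1],plane(ct,*a[2][0],128),b[1])
for f,(k) in (('d0',t0),('d1',t)):
    cv2.imwrite('pics/%s.png'%f,cv2.resize(k[165:245,260:375,::-1],None,fx=6,fy=6,interpolation=cv2.INTER_CUBIC))
E
```

```text
clock: 59.02
tool_pos: [359.2, -8.7, 263.1]
eef_rot: [-179.5, -0.4, -91.5]
force: [-0.3, -0.2, 0.4]
grip_width: 85.1
clock: 59.78
tool_pos: [358.9, -208.3, 263.5]
eef_rot: [-179.5, -0.4, -91.5]
force: [0.7, 0.6, 0.1]
grip_width: 85.2
purple top (274, 173, 24, 23) (274, 173, 24, 23)
purple side (293, 160, 26, 24) (294, 160, 25, 24)
blue top (335, 173, 24, 24) (336, 173, 23, 24)
blue side (305, 209, 29, 28) (305, 208, 29, 29)
green top (278, 205, 21, 21) (278, 205, 21, 21)
green side (265, 186, 16, 10) (265, 186, 15, 11)
red top (305, 201, 24, 23) (305, 200, 24, 24)
red side (266, 187, 28, 28) (267, 187, 28, 28)
(143, 189, 27, 26) [542.78845777 342.7715131  128.        ] (256, 83, 23, 17)
```

View pics/t23.png

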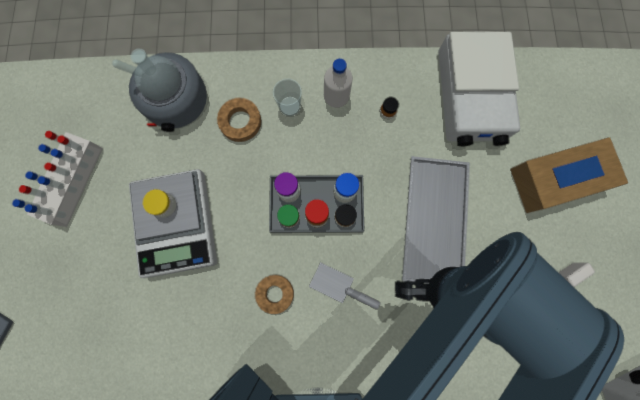

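View pics/s23.png

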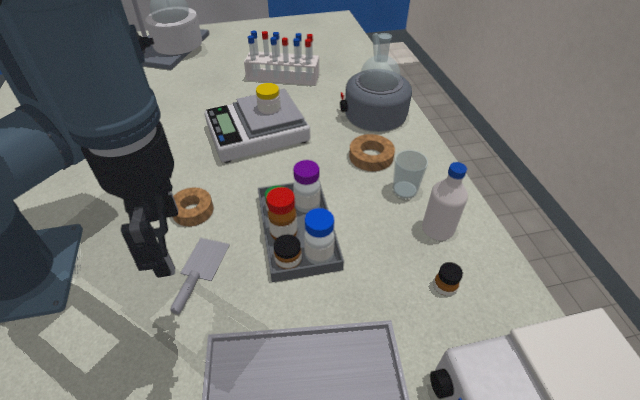

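View pics/d1.png

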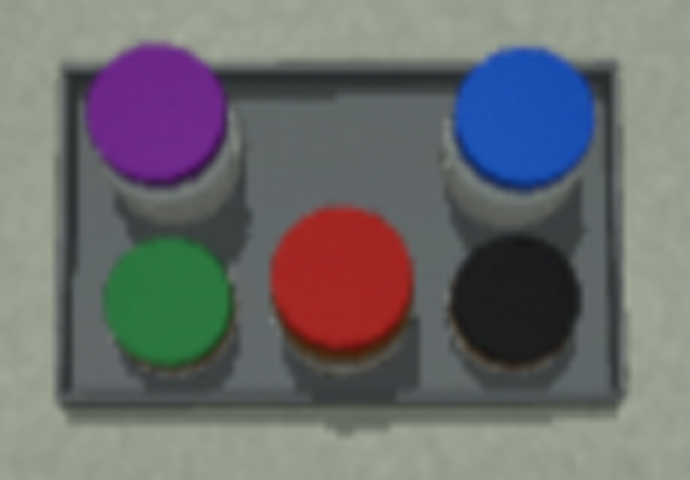

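Every cap is back within 1 px (about 2 mm) in both views. The jar is upright on the pan at (155,202) in the top view, black and green have not moved, and the arm is clear of everything. Handing in.

Run:
```python
from h import *
s=ctrl.observe();print(s['clock'],np.abs(s['dq']).max(),s['force'])
print(ctrl.sign_off())
```

```text
59.875 0.5270711732365497 [0.42463601 0.74330848 0.06853938]
the job is handed in; nothing more can be done
None
```

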